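# Bring the orange canister of the paint carousel over the cup and latch it

### The arm

A 6-joint arm with a two-finger parallel gripper is mounted at the origin on the work surface. World frame = base frame: x ahead of the robot, y to its left, z up, the work surface at z = 0. Lengths are in mm, angles in rad, forces in N, time in s.
With the tool pointing down it reaches from about 275 to 725 mm from the base axis. Payload 15.9 kg.
Tool frame: the origin (TCP) lies at the centre of the arm's flange, where the gripper is bolted on; the fingertips stand 173 mm ahead of it and the grasp point (between the pads) lies 155 mm ahead of it; z points along the fingers, y is the direction in which the jaws open and shut (so a half turn about z gives the same grasp; the last joint's range is limited). The gripper opens to 85 mm and grips with 20 to 120 N. Pads are 22 mm wide; open, the fingers measure 114 mm over their backs; the gripper's body (76 mm by 85 mm) begins 54 mm behind the grasp point. The pads swing forward as they close: fully open they stand 13 mm farther back than shut.
Start: joints at [1.23, 0.213, -0.034, 1.323, 0, 1.571], TCP at [167.114, 471.231, 404.706] pointing down, gripper open.
Joint ranges: [-2.98, 2.98], [-0.74, 1.72], [-1.14, 1.35], [-2.1, 2.04], [-1.57, 1.44], [-3.14, 3.14]. Speed limits (rad/s): [1.89, 1.89, 2.39, 2.57, 3.14, 3.14].

### API

Orientations are given as a unit quaternion [x, y, z, w].
In Python, from cell import arm gives the robot as it stands.
- The arm moves only by the tool move_arm, never from a script. Its argument "increments" is a list of rows, each a list of 2 entries, a list of its own where there are three numbers: the shift along the tool's x, y, z in cm, then the turn about the tool's z in rad. A call has exactly 5 rows; each row is the pose to reach, as a shift and turn from the pose commanded when the call began, along the tool's axes at that moment; what a row does not reach only later rows make up. A row lasts 1/10 s, in which the tool goes at most 50 mm and 8.59 degrees, less where a joint would pass 70% of its speed; a pose out of reach is approached as far as the arm can. A call with a gripper value outside its range is refused whole. "claw" is the opening in per cent of the stroke, from 0 (shut) to 100 (fully open), set as the call begins (left out, the last holds). The fingers move at their own pace and stop on an object; "grip_force" is the grip in N (left out, the last holds). Time passes only in rows, so rows that repeat a pose let the fingers close, or fill a call up. It gives the time, the measured TCP pose, the force and the opening at its end, in the units of the state.
- arm.observe(): the state, without advancing time (a new reading comes with each control period).
- arm.capture(name): name is "side" or "top" or "wrist"; returns a dict with "img" (400x640x3 uint8, red, green, blue), "fx", "fy", "cx", "cy" (pixels), "eye" and "orientation" of the camera in the world. Camera axes: x right, y up, looking along -z (the intrinsics and any distortion apply to the point x, -y, -z); pixel columns grow to the right and rows downward; lengths in mm; the calibration is good to about 2 mm. A picture is of the moment at which its call begins. There is no depth.
- arm.finish_job(): hands the job in, once; it reports no verdict.
The state is a dict: "time": time; "qpos": joint angles; "dq": joint speeds; "effort": joint torques, N m; "tcp_pos": TCP position; "tool_rot": TCP orientation; "contact_force": force on the tool from outside, world axes, zero at the start; "wrist_torque": the same for the moment, N m; "grip_width": finger opening in mm.
Only numpy, scipy, OpenCV 4.12 (cv2) and the standard library are available. Lean on these libraries where they do the work, as an engineer would, in place of code of your own. Each camera call takes 0.05 s, during which the arm holds its last target.

### The job

Bring the orange paint to the cup: throw the carousel's drop latch right back by its red ball, turn the carousel by the shorter way round until the orange canister is nearly at the front, then set the latch down on the rim and ease the carousel on until the latch drops fully home in its notch with orange at the dispensing station. Never force the latch and the turntable against each other; keep all canisters standing in their wells, and leave the cup and the other things on the bench alone.

Things in the scene. Friction and masses are not known exactly. Their poses are not given: they have to be found in the camera images.
- dispenser: base of the carousel, origin under its centre, z up, -x is its front, the latch at +y. On it the turntable (264 mm diameter, 14 mm thick, top face 122 mm above the bench) turns endlessly either way against 0.25 N m of friction and stays where left. Its rim has six notches 12 mm wide, half-way between the wells: latched, a canister is exactly at the station, with 0.5 degree of play.
- can_orange_mid (a point): the orange canister: upright cylinder, 52 mm diameter, 70 mm tall, 0.2 kg, loose in one of six wells (rings of 57 mm bore, 12 mm high, on a circle of 82 mm radius, 60 degrees apart) of the turntable. Point: its centre, 35 mm above the turntable. It may stand 2.5 mm off its well's centre, so it tells the turntable's angle only to about 2 degrees.
- station (a point): dispensing station, fixed to the base: where a canister's centre is when its spout is over the cup; 82 mm in front (-x of the base) of the turntable's axis, 157 mm above the bench; axes as the base. At the start the latch is home, the white canister stands here, the black one opposite, the orange one 60 or 120 degrees away to either side.
- handle_grip (a point): middle of the black bar handle on top of the turntable's axis, 237 mm above the bench: 70 mm long, 16 wide, 24 high; canister tops are at 192 mm. The point and its axes are fixed to the base and do not turn: at the start the bar lies along x (towards the station) within 3 degrees, then turns with the turntable. The bar has 2 degrees of play either way on its post.
- latch_ball (a point): centre of the latch's red ball knob (18 mm diameter, on an 8 mm stem). With the latch home it is 35 mm above and 32 mm inwards (towards the turntable) of the hinge. Ball, stem and the 12 mm wide steel arm (120 g in all) swing in one upright plane through the turntable's axis, so fingers closing along the hinge axis can hold the ball while it swings.
- latch_pivot (a point): hinge of the drop latch, fixed to the base: 187 mm from the turntable's axis, 134 mm above the bench. Axes as the base: x is the hinge axis, y points outwards. The ball moves on a circle of 47 mm radius about it. The bracket is 24 mm wide along y, 27 mm over its cheeks and ends 10 mm above the hinge.
- latch (a joint): latch angle, rad: 0 home, tooth (10 mm wide) 10 mm deep in a notch; about 0.17 when the tooth rests on the rim between notches; grows as the ball swings up and outwards, 2.2 thrown right back. Beyond about 1.5 it stays open, short of that it falls shut by its weight. The tooth bends easily: keep it under 12 N (1.5 N m at the handle).
- cup: white mixing cup under the station's spout on the drip tray, 60 mm diameter, 62 mm tall; origin at the centre of its underside. To be left standing.
- can_white_mid (a point): the white paint canister in another well, same size and same point as the orange one
- can_blue_mid (a point): the blue paint canister in another well, same size and same point as the orange one
- can_black_mid (a point): the black paint canister in another well, same size and same point as the orange one
- can_green_mid (a point): the green paint canister in another well, same size and same point as the orange one
- can_yellow_mid (a point): the yellow paint canister in another well, same size and same point as the orange one
- blue_bottle: blue paint bottle, 60 mm diameter, 160 mm tall, a bystander on the bench; origin at the middle of its underside
- glue_bottle: white glue bottle with a yellow cap, 66 mm diameter, 190 mm tall, a bystander on the bench; origin at the middle of its underside
- green_jar: small jar with a green lid, 54 mm diameter, 60 mm tall, a bystander on the bench; origin at the middle of its underside
- mug: blue mug, 80 mm diameter, 90 mm tall, a bystander on the bench; origin at the middle of its underside
- palette_knife: palette knife lying flat, 200 mm long, a bystander on the bench; origin at the underside near its middle
- brush: paint brush lying flat, 190 mm long, a bystander on the bench; origin at the underside near its middle
Things that resemble listed ones, but are neither listed nor needed, are in the scene too. What is shaped like the part that bears can_green_mid but brown is not meant.

How it is judged (in metres and radians):
On the way, in this order (a step that is already met when the one before it is completed fails the run):
1. the latch is thrown right back and stays open (value of joint latch above 1.6 rad), for 0.2 s.
2. the orange canister has been brought near the station (within 35 mm) (horizontal distance between can_orange_mid and station below 0.035 m), for 0.1 s.
3. the latch is fully home with the orange canister at the station (horizontal distance between can_orange_mid and station below 0.008 m and value of joint latch below 0.05 rad), for 0.3 s.
At the end, for the whole second after the job is handed in: The orange canister stands in its well within 8 mm of the dispensing station, the latch is fully home in the notch (joint below 0.05 rad), all is at rest and released, all canisters upright in their wells and the cup in its place (all of step 3 and velocity of joint latch below 0.1 rad/s and linear speed of cup below 0.02 m/s and not (angle between any of can_white_mid, can_orange_mid, can_blue_mid, can_black_mid, can_green_mid, can_yellow_mid's own z axis and vertical above 0.3 rad or height (world z) of any of can_white_mid, can_orange_mid, can_blue_mid, can_black_mid, can_green_mid, can_yellow_mid above 0.172 m)); the robot touches nothing.
It fails at once if the turntable was turned the longer way round (the orange canister came more than about 144 degrees from the station) (horizontal distance between can_orange_mid and station above 0.156 m).
It fails at once if the dropped latch and the turntable were forced against each other with more than 12 N (contact force between latch and turntable above 12 N).
It fails at once if a canister was tipped or pulled out of its well (angle between any of can_white_mid, can_orange_mid, can_blue_mid, can_black_mid, can_green_mid, can_yellow_mid's own z axis and vertical above 0.3 rad or height (world z) of any of can_white_mid, can_orange_mid, can_blue_mid, can_black_mid, can_green_mid, can_yellow_mid above 0.172 m).
It fails at once if the cup was pushed away from under the spout (more than 12 mm) or tipped (distance of cup from where it was at the start of the episode above 0.012 m or angle between cup's own z axis and vertical above 0.3 rad).
It fails at once if another thing on the bench was disturbed (moved more than 20 mm) (distance of any of blue_bottle, glue_bottle, green_jar, mug, palette_knife, brush from where it was at the start of the episode above 0.02 m).
It also fails if it takes over 67 s, if anything falls off the work surface, if the arm or the gripper's body presses on something with over 40 N, if the wrist force passes 120 N, or if a joint passes its speed limit or range.

## Working session

There is one attempt and no reset: what is moved stays moved. The work goes in short steps, Python scripts to look and compute and a tool call to move; the robot and the scene stay as the last step left them, time stands still between calls to the robot, and variables do not carry over. Pictures are saved under pics/ and viewed, and the job is handed in when it is done.

Besides the shell and the picture viewer there is one more tool, called after "Request:" as name(argument=value, ...), one argument or row to a line, values as JSON. move_arm: Moves the arm, as the interface text tells. Its arguments: {"type":"object","properties":{"increments":{"type":"array"},"claw":{"type":"number"},"grip_force":{"type":"number"}},"required":["increments"]}

```bash
mkdir -p pics; ls
python3 - <<'E'
from cell import arm
import cv2,json,numpy as np
print(arm.observe())
for n in ["side","top","wrist"]:
    c=arm.capture(n); cv2.imwrite(f"pics/{n}0.png",c["img"][:,:,::-1]); 
    np.savez(f"{n}0.npz",**c)
    print(n,{k:v for k,v in c.items() if k!="img"})
E
```

```text
pics
{'time': 0.0, 'qpos': array([ 1.22999046e+00,  2.13359940e-01, -3.50474265e-02,  1.32349521e+00,
       -1.10728130e-05,  1.57081086e+00]), 'dq': array([-0.00175847, -0.00056326, -0.00071878,  0.00019838, -0.00044082,
        0.00046298]), 'effort': array([-5.65836581e-04, -6.86155057e+01,  4.87116051e+01,  1.74697529e-02,
        4.28302769e-06, -7.06831798e-06]), 'tcp_pos': array([167.07741775, 471.10856008, 404.21879476]), 'tool_rot': array([ 1.69586591e-01,  9.85515135e-01, -5.46054924e-04, -8.83387250e-05]), 'contact_force': array([-0.29066412, -0.88188637, -0.86402933]), 'wrist_torque': array([ 0.02304706,  0.02755555, -0.03003061]), 'grip_width': 85.53155024612201}
side {'fx': 379.17591242224296, 'fy': 379.17591242224296, 'cx': 316.57700741660307, 'cy': 203.20106973273124, 'eye': array([ 238.14328766, -692.50448056,  935.06131037]), 'orientation': array([ 0.37387989, -0.08542719, -0.18928398,  0.90392898])}
top {'fx': 398.4131789873988, 'fy': 398.4131789873988, 'cx': 320.77806247952316, 'cy': 204.33303116531283, 'eye': array([ 459.84459998,   -2.33923037, 1586.29584879]), 'orientation': array([ 0.01932748, -0.02404243, -0.70321851,  0.71030425])}
wrist {'fx': 286.3367852436333, 'fy': 286.3367852436333, 'cx': 322.25124078319374, 'cy': 200.66382401335628, 'eye': array([ 98.49535725, 495.63668707, 374.12490074]), 'orientation': array([-0.11922389, -0.08337347,  0.57161703,  0.80751997])}
```

View pics/side0.png

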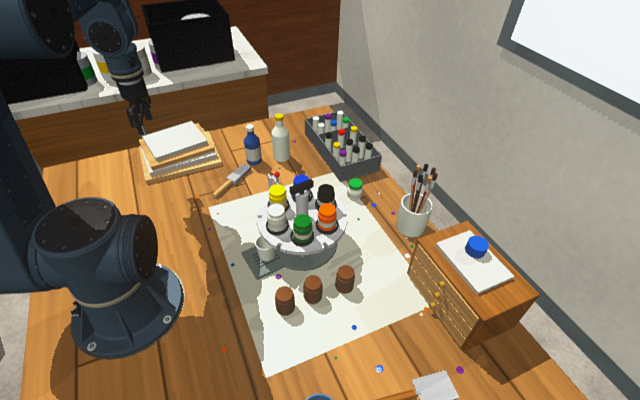

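View pics/top0.png

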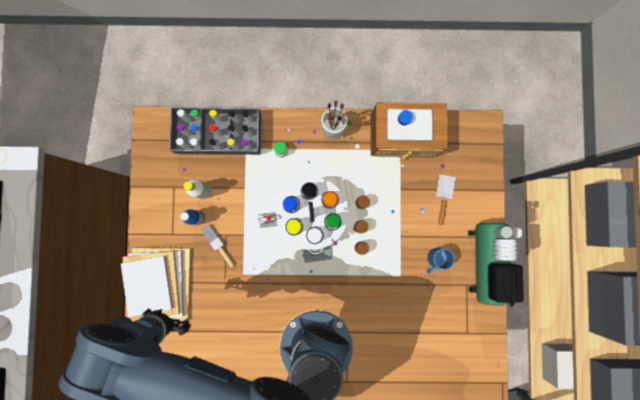

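View pics/wrist0.png

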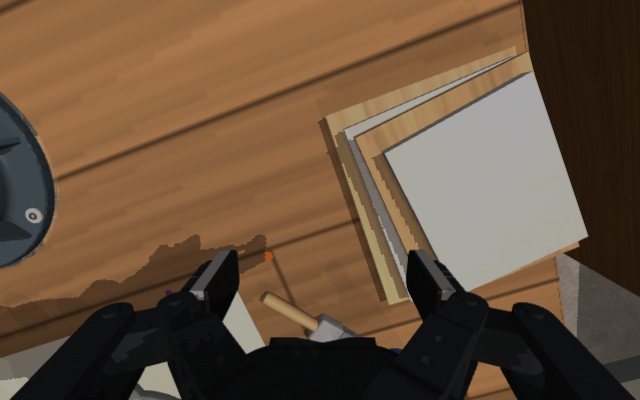

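Run:
```python
import cv2
a=cv2.imread("pics/top0.png")[155:275,230:390]; cv2.imwrite("pics/top0c.png",cv2.resize(a,None,fx=5,fy=5,interpolation=cv2.INTER_CUBIC))
a=cv2.imread("pics/side0.png")[155:285,220:380]; cv2.imwrite("pics/side0c.png",cv2.resize(a,None,fx=5,fy=4.6*5/4.6,interpolation=cv2.INTER_CUBIC)[:600])
```

```text
(no output)
```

View pics/top0c.png

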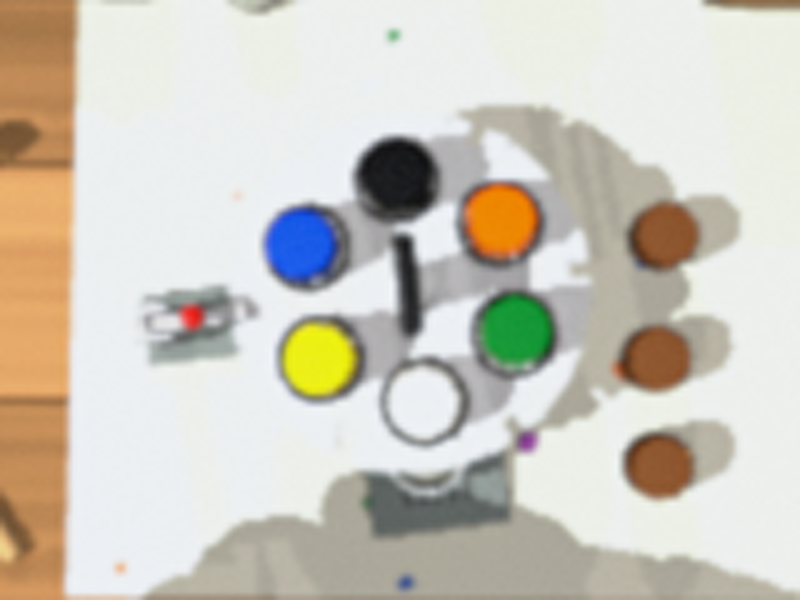

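View pics/side0c.png

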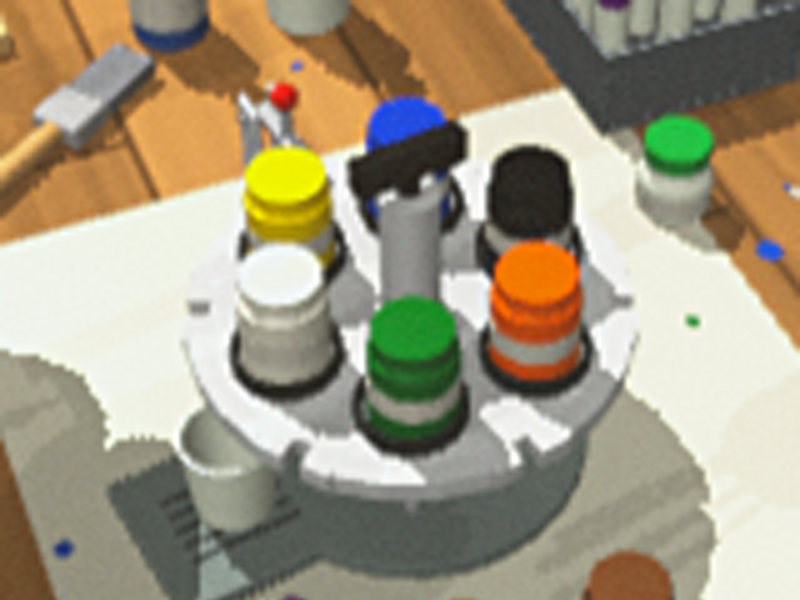

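```bash
cat > h.py <<'E'
import numpy as np, cv2
from scipy.spatial.transform import Rotation as R
def ray(c,u,v):
    d=R.from_quat(c["orientation"]).apply([(u-c["cx"])/c["fx"],-(v-c["cy"])/c["fy"],-1]); return np.array(c["eye"]),d
def onz(c,u,v,z):
    e,d=ray(c,u,v); return e+d*(z-e[2])/d[2]
def proj(c,p):
    q=R.from_quat(c["orientation"]).inv().apply(np.asarray(p)-c["eye"]); return np.array([c["cx"]+c["fx"]*q[...,0]/-q[...,2], c["cy"]-c["fy"]*q[...,1]/-q[...,2]]).T
E
python3 - <<'E'
from h import *
c=dict(np.load("top0.npz"));s=dict(np.load("side0.npz"))
def fu(p,o=(230,155)): return o[0]+(p[0]+.5)/5-.5,o[1]+(p[1]+.5)/5-.5
T={'white':(424,400),'green':(515,330),'orange':(501,222),'black':(397,177),'blue':(303,245),'yellow':(319,359)}
S={'white':(282,272),'green':(413,328),'orange':(538,272),'black':(530,178),'blue':(406,128),'yellow':(286,178)}
names=list(T)
P=np.array([onz(c,*fu(T[n]),192) for n in names]); Q=np.array([onz(s,*fu(S[n],(220,155)),192) for n in names])
for X in(P,Q):
    m=X.mean(0); print(m, [ (n,round(float(np.degrees(np.arctan2(*(x-m)[[1,0]]))),1),round(float(np.hypot(*(x-m)[:2])),1)) for n,x in zip(names,X)])
b=onz(c,*fu((193,317)),169);b2=onz(s,*fu((284,97),(220,155)),169);print(b,b2)
for B,m in((b,P.mean(0)),(b2,Q.mean(0))): d=B-m;print(np.hypot(*d[:2]),np.degrees(np.arctan2(d[1],d[0])))
e=[onz(c,*fu(p),249) for p in((402,238),(412,332))];print(e,(e[0]+e[1])/2)
for n,p in (('cup',(428,480)),): print(n,onz(c,*fu(p),62))
E
```

```text
[517.1563108   20.73896469 192.        ] [('white', -172.1, 78.4), ('green', -110.9, 79.1), ('orange', -53.2, 79.2), ('black', 7.2, 79.0), ('blue', 68.4, 80.9), ('yellow', 128.4, 80.2)]
[517.03575485  15.9610413  192.        ] [('white', -174.3, 78.6), ('green', -110.9, 79.5), ('orange', -51.4, 80.6), ('black', 5.3, 78.4), ('blue', 69.0, 80.8), ('yellow', 129.1, 80.4)]
[496.37804396 174.98032539 169.        ] [497.06770939 172.05647725 169.        ]
155.63461608548423 97.67227950160986
157.36742979945643 97.28980107898461
[array([548.84397945,  25.4635689 , 249.        ]), array([485.72562046,  18.03264349, 249.        ])] [517.28479996  21.7481062  249.        ]
cup [376.90075502   7.44878097  62.        ]
```

```bash
cat >> h.py <<'E'
def psi(o):
    y=R.from_quat(o["tool_rot"]).apply([0,1,0]); return np.degrees(np.arctan2(y[1],y[0]))
def go(o,target,ps=None):
    r=R.from_quat(o["tool_rot"]); d=r.inv().apply(np.asarray(target)-o["tcp_pos"])/10
    t=0 if ps is None else (np.radians(psi(o)-ps)+np.pi)%(2*np.pi)-np.pi
    print("shift cm",d.round(2),"turn",round(t,3),"psi",psi(o).round(2))
E
python3 - <<'E'
from cell import arm
from h import *
o=arm.observe(); go(o,[497,174,404],7.5)
E
```

```text
shift cm [-41.03 -16.98   0.05] turn 1.099 psi 70.47
```

Request:
move_arm(
  increments=[
    [[-4.1, -1.7, 0], 0.11],
    [[-8.2, -3.4, 0], 0.22],
    [[-12.3, -5.1, 0], 0.33],
    [[-16.4, -6.8, 0], 0.44],
    [[-20.5, -8.5, 0], 0.55],
  ],
)

```text
time: 0.65
tcp_pos: [332.9, 321.2, 404.7]
tool_rot: [0.433, 0.902, -0.0, 0.0]
contact_force: [0.3, 0.2, 0.3]
grip_width: 85.6
```

Run:
```python
from cell import arm
from h import *
o=arm.observe(); print(o["qpos"].round(3),o["tcp_pos"]); go(o,[497,174,404],7.5)
```

```text
[ 0.768  0.136 -0.128  1.307 -0.     1.663] [332.85735809 321.16165588 404.65955   ]
shift cm [-21.75   3.6    0.07] turn 0.545 psi 38.72
```

Request:
move_arm(
  increments=[
    [[-4.3, 0.7, 0], 0.11],
    [[-8.6, 1.4, 0], 0.22],
    [[-13, 2.2, 0], 0.33],
    [[-17.4, 2.9, 0], 0.44],
    [[-21.7, 3.6, 0], 0.545],
  ],
)

```text
time: 1.15
tcp_pos: [497.5, 174.9, 404.6]
tool_rot: [0.66, 0.752, -0.0, -0.0]
contact_force: [-0.1, 0.5, 0.5]
grip_width: 85.7
```

Run:
```python
from cell import arm
from h import *
o=arm.observe(); go(o,[497,174,404],7.5)
c=arm.capture("wrist"); cv2.imwrite("pics/w1.png",c["img"][:,:,::-1]); np.savez("w1.npz",**c)
print(proj(c,np.array([[497,173,169],[517.5,18.5,249]])),c["eye"])
```

```text
shift cm [-0.08 -0.06  0.06] turn -0.001 psi 7.46
[[320.56925482 217.22455767]
 [320.20282028 484.27282715]] [488.50422746 247.61311288 374.42478636]
```

View pics/w1.png

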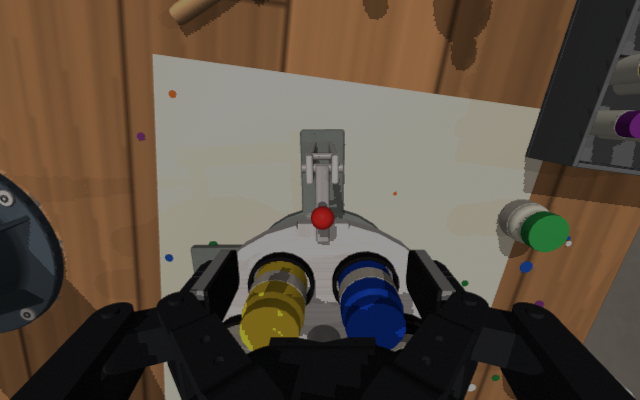

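Request:
move_arm(
  increments=[
    [[-0.05, 0, 1.6], 0],
    [[-0.1, 0, 3.5], 0],
    [[-0.15, 0, 5.4], 0],
    [[-0.15, 0, 7.2], 0],
    [[-0.15, 0, 8.0], 0],
  ],
  claw=60,
)

```text
time: 1.7
tcp_pos: [496.1, 174.9, 323.0]
tool_rot: [0.658, 0.753, -0.001, -0.001]
contact_force: [0.2, 0.7, -0.6]
grip_width: 51.3
```

Run:
```python
from cell import arm
from h import *
o=arm.observe(); print(o["contact_force"],o["tcp_pos"],o["grip_width"])
c=arm.capture("wrist"); cv2.imwrite("pics/w2.png",c["img"][:,:,::-1])
```

```text
[ 0.16066128  0.68672023 -0.58904945] [496.07452843 174.85658687 323.04952387] 51.297682451045084
```

View pics/w2.png

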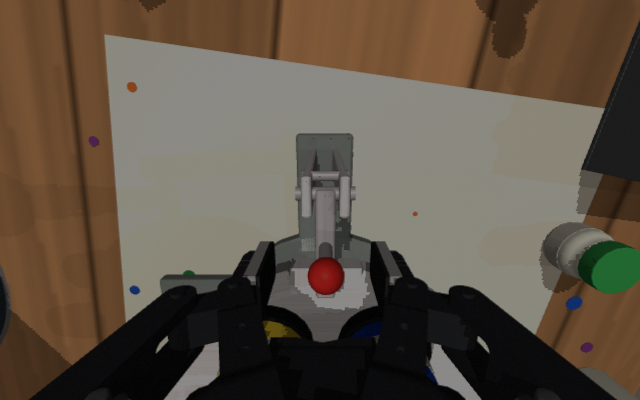

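Run:
```python
from cell import arm
from h import *
o=arm.observe(); 
c=arm.capture("wrist"); b=onz(c,326,276,169);print(o["tcp_pos"],b); go(o,[b[0],b[1],324],7.5)
```

```text
[495.99705463 174.86499555 322.65393839] [498.37065634 172.6689501  169.        ]
shift cm [-0.25  0.21 -0.14] turn 0.004 psi 7.74
```

Request:
move_arm(
  increments=[
    [[-0.2, 0.2, -0.1], 0],
    [[-0.2, 0.2, -0.1], 0],
    [[-0.2, 0.2, -0.1], 0],
    [[-0.2, 0.2, -0.1], 0],
    [[-0.2, 0.2, -0.1], 0],
  ],
  claw=25,
  grip_force=20,
)

```text
time: 2.3
tcp_pos: [498.9, 173.3, 325.9]
tool_rot: [0.658, 0.753, 0.0, 0.0]
contact_force: [0.3, -1.0, 0.6]
grip_width: 21.3
```

Request:
move_arm(
  increments=[
    [[0, 0, 0], 0],
    [[0, 0, 0], 0],
    [[0, 0, 0], 0],
    [[0, 0, 0], 0],
    [[0, 0, 0], 0],
  ],
  claw=12,
)

```text
time: 2.8
tcp_pos: [498.1, 173.2, 325.8]
tool_rot: [0.658, 0.753, -0.001, -0.001]
contact_force: [-8.7, -2.1, 8.1]
grip_width: 16.0
```

Run:
```python
from cell import arm
from h import *
o=arm.observe(); print(o["contact_force"],o["tcp_pos"],o["grip_width"],psi(o))
c=arm.capture("wrist"); cv2.imwrite("pics/w3.png",c["img"][:,:,::-1])
```

```text
[-8.74948237 -2.11678428  8.05675073] [498.05287872 173.17723068 325.84140429] 16.024977604991083 7.742660430805927
```

View pics/w3.png

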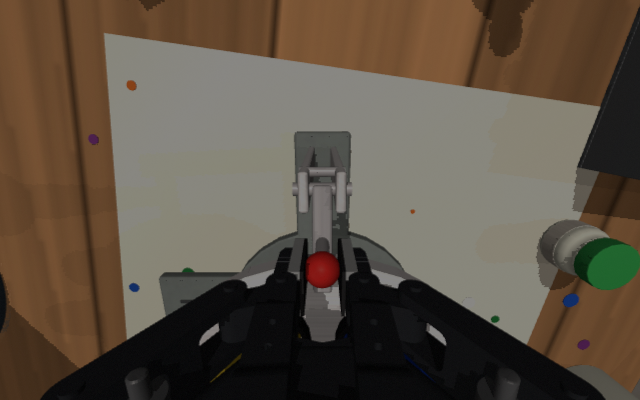

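Request:
move_arm(
  increments=[
    [[0.75, -0.05, -0.56], 0],
    [[1.6, -0.1, -0.96], 0],
    [[2.5, -0.1, -1.18], 0],
    [[3.45, -0.1, -1.22], 0],
    [[4.38, -0.1, -1.07], 0],
  ],
)

```text
time: 3.35
tcp_pos: [491.6, 217.4, 336.6]
tool_rot: [0.658, 0.753, -0.0, -0.0]
contact_force: [-4.3, -2.2, 0.5]
grip_width: 16.4
```

Run:
```python
from cell import arm
from h import *
o=arm.observe(); print(o["contact_force"],o["tcp_pos"],o["grip_width"],psi(o))
c=arm.capture("wrist"); cv2.imwrite("pics/w4.png",c["img"][:,:,::-1])
```

```text
[-4.27305848 -2.16033562  0.53993229] [491.57666918 217.44475168 336.56595215] 16.39495734659685 7.754952748035269
```

View pics/w4.png

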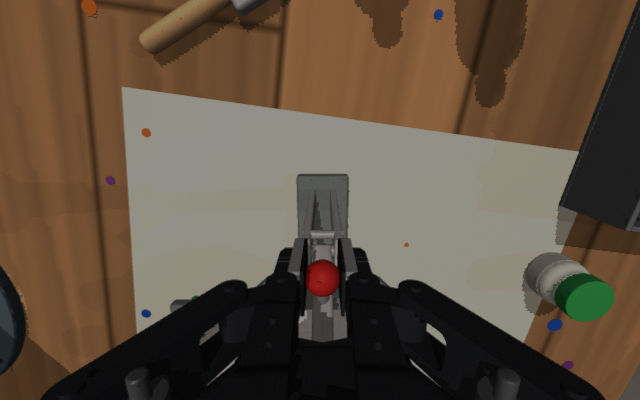

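Request:
move_arm(
  increments=[
    [[0.88, -0.05, 0.33], 0],
    [[1.67, -0.05, 0.83], 0],
    [[2.35, -0.05, 1.47], 0],
    [[2.89, -0.05, 2.24], 0],
    [[3.26, -0.05, 3.1], 0],
  ],
)

```text
time: 3.9
tcp_pos: [486.9, 249.7, 305.0]
tool_rot: [0.658, 0.753, 0.0, -0.0]
contact_force: [-2.8, 0.6, 1.8]
grip_width: 16.3
```

Run:
```python
from cell import arm
from h import *
o=arm.observe(); print(o["contact_force"],o["tcp_pos"],o["grip_width"],psi(o))
c=arm.capture("wrist"); cv2.imwrite("pics/w5.png",c["img"][:,:,::-1])
```

```text
[-2.80713611  0.56684025  1.75704289] [486.92209202 249.70365836 304.97497893] 16.326632512690143 7.776744741197043
```

View pics/w5.png

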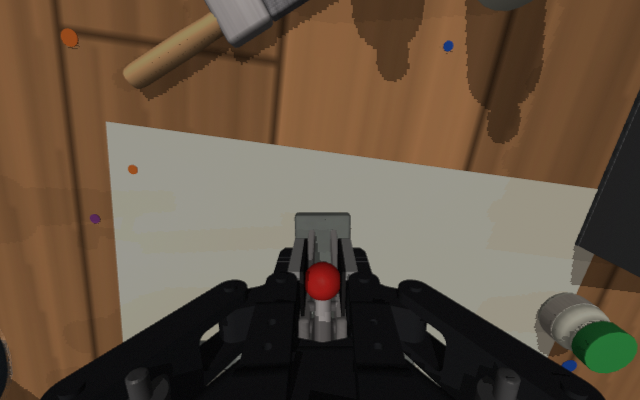

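Request:
move_arm(
  increments=[
    [[0, 0, 0], 0],
    [[0, 0, 0], 0],
    [[0, 0, 0], 0],
    [[0, 0, -0.5], 0],
    [[0, 0, -2], 0],
  ],
  claw=60,
)

```text
time: 4.45
tcp_pos: [486.8, 248.5, 325.0]
tool_rot: [0.658, 0.753, -0.001, -0.0]
contact_force: [-0.3, -1.3, 0.3]
grip_width: 51.1
```

Request:
move_arm(
  increments=[
    [[0, 0, -2], 0],
    [[0, 0, -5], 0],
    [[0, 0, -9], 0],
    [[0, 0, -13], 0],
    [[0, 0, -14], 0],
  ],
)

```text
time: 4.95
tcp_pos: [487.1, 248.7, 470.1]
tool_rot: [0.658, 0.753, 0.003, 0.001]
contact_force: [1.1, 0.3, -0.6]
grip_width: 50.9
```

Run:
```python
from cell import arm
from h import *
o=arm.observe(); print(o["contact_force"],o["tcp_pos"],o["grip_width"],psi(o),o["qpos"])
for n in ["wrist","side","top"]:
    c=arm.capture(n); cv2.imwrite(f"pics/{n}6.png",c["img"][:,:,::-1]); np.savez(n+"6.npz",**c)
a=cv2.imread("pics/side6.png")[155:275,220:380]; cv2.imwrite("pics/side6c.png",cv2.resize(a,None,fx=5,fy=5,interpolation=cv2.INTER_CUBIC)[:600])
go(o,[517.5,18.5,420],97)
```

```text
[ 1.05319233  0.33226418 -0.64539346] [487.14094913 248.71108453 470.06940726] 50.88698444251759 7.720761527664182 [ 4.72074698e-01  3.12450945e-01  2.60985542e-01  1.51340699e+00
 -7.95481605e-05  1.90811278e+00]
shift cm [-23.23  -0.11   4.96] turn -1.558 psi 7.72
```

View pics/wrist6.png

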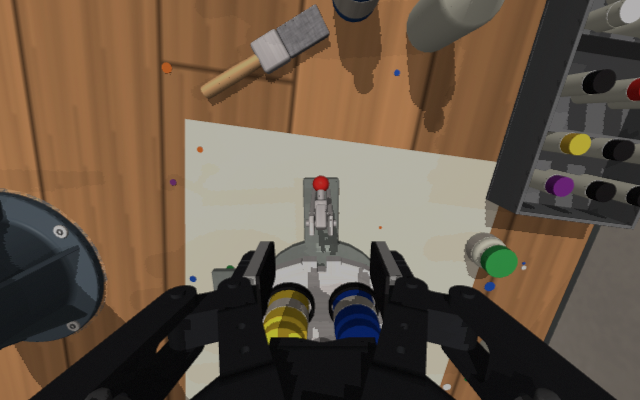

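View pics/side6c.png

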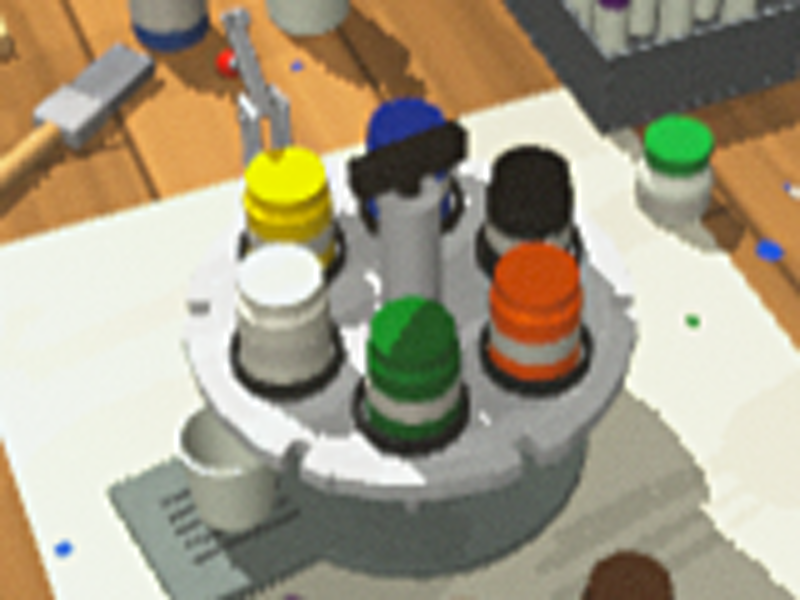

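Request:
move_arm(
  increments=[
    [[-3, 0, 0], -0.14],
    [[-7, 0, 0], -0.28],
    [[-11, 0, 0], -0.42],
    [[-15, 0, 0.5], -0.56],
    [[-19, 0, 1], -0.7],
  ],
  claw=60,
)

```text
time: 5.6
tcp_pos: [512.3, 58.9, 453.6]
tool_rot: [0.357, 0.934, -0.0, -0.001]
contact_force: [0.7, 0.0, 0.1]
grip_width: 51.6
```

Run:
```python
from cell import arm
from h import *
o=arm.observe(); go(o,[517.5,18.5,445],97)
```

```text
shift cm [-3.09 -2.67  0.86] turn -0.852 psi 48.18
```

Request:
move_arm(
  increments=[
    [[-0.6, -0.5, 0.2], -0.142],
    [[-1.2, -1, 0.4], -0.284],
    [[-1.8, -1.6, 0.5], -0.426],
    [[-2.5, -2.2, 0.7], -0.568],
    [[-3.1, -2.7, 0.9], -0.71],
  ],
)

```text
time: 6.1
tcp_pos: [517.2, 19.2, 444.6]
tool_rot: [0.01, 1.0, -0.0, -0.001]
contact_force: [-0.2, 0.3, -0.1]
grip_width: 51.2
```

Request:
move_arm(
  increments=[
    [[0, 0, 0], -0.14],
    [[0, 0, 0], -0.142],
    [[0, 0, 0], -0.142],
    [[0, 0, 0], -0.142],
    [[0, 0, 0], -0.142],
  ],
)

```text
time: 6.6
tcp_pos: [517.4, 19.8, 446.2]
tool_rot: [-0.057, 0.998, -0.0, -0.0]
contact_force: [0.3, -0.0, 0.5]
grip_width: 51.2
```

Run:
```python
from cell import arm
from h import *
o=arm.observe(); go(o,[517.5,18.5,445],97);print(o["tcp_pos"],o["qpos"])
c=arm.capture("wrist"); cv2.imwrite("pics/w7.png",c["img"][:,:,::-1]); np.savez("w7.npz",**c); print(proj(c,[[517.5,18.5,249]]),c["eye"])
```

```text
shift cm [ 0.01 -0.13  0.12] turn -0.008 psi 96.55
[517.42641315  19.84617604 446.20726448] [ 3.83391464e-02  2.48506998e-01  1.15352046e-01  1.43787119e+00
 -8.68861486e-06 -7.60568195e-02]
[[320.11315796 234.94570586]] [445.10148243  11.50851466 416.0535918 ]
```

View pics/w7.png

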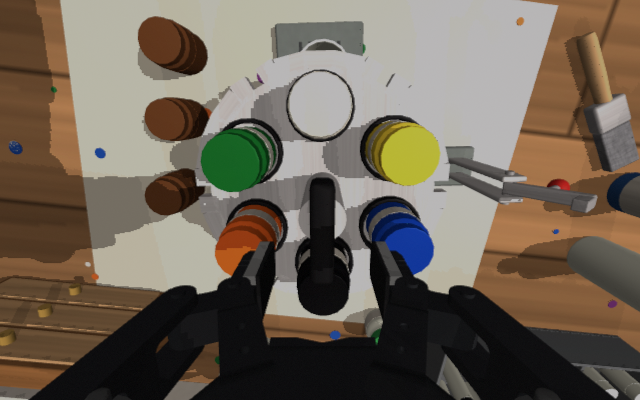

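Request:
move_arm(
  increments=[
    [[0, 0, 1.2], 0],
    [[0, 0, 2.6], 0],
    [[0, 0, 4], 0],
    [[0, 0, 5.2], 0],
    [[0, 0, 5.4], 0],
  ],
  claw=35,
)

```text
time: 7.15
tcp_pos: [517.2, 19.8, 391.1]
tool_rot: [-0.058, 0.998, 0.0, -0.001]
contact_force: [-0.1, 0.2, -1.1]
grip_width: 29.6
```

Request:
move_arm(
  increments=[
    [[0, 0, 0], 0],
    [[0, 0, 0], 0],
    [[0, 0, 0], 0],
    [[0, 0, 0], 0],
    [[0, 0, 0], 0],
  ],
  claw=15,
)

```text
time: 7.65
tcp_pos: [517.4, 19.6, 392.5]
tool_rot: [-0.058, 0.998, -0.0, -0.0]
contact_force: [-1.5, -2.2, -3.6]
grip_width: 15.6
```

Run:
```python
from cell import arm
from h import *
o=arm.observe(); print(o["contact_force"],o["wrist_torque"],o["tcp_pos"],o["grip_width"],psi(o))
c=arm.capture("wrist"); cv2.imwrite("pics/w8.png",c["img"][:,:,::-1])
```

```text
[-1.50240681 -2.1763281  -3.62290044] [-0.42108922  0.31739431 -0.01223264] [517.43828326  19.64957918 392.54161869] 15.595030083642117 96.65209578273135
```

View pics/w8.png

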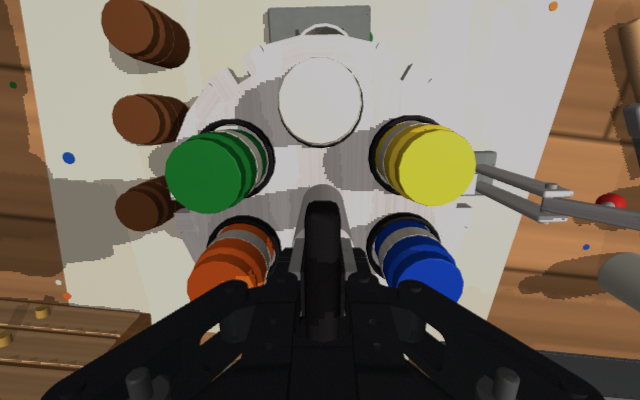

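Request:
move_arm(
  increments=[
    [[0, 0, 0], 0.04],
    [[0, 0, 0], 0.12],
    [[0, 0, 0], 0.21],
    [[0, 0, 0], 0.31],
    [[0, 0, 0], 0.41],
  ],
)

```text
time: 8.2
tcp_pos: [517.5, 20.0, 392.5]
tool_rot: [0.148, 0.989, 0.0, 0.0]
contact_force: [-1.2, 2.2, -5.3]
grip_width: 15.1
```

Run:
```python
from cell import arm
from h import *
o=arm.observe(); print(o["contact_force"],o["wrist_torque"],o["tcp_pos"],o["grip_width"],psi(o))
c=arm.capture("wrist"); cv2.imwrite("pics/w9.png",c["img"][:,:,::-1])
```

```text
[-1.16244041  2.20169185 -5.32694734] [0.4093724  0.13684921 0.28480851] [517.45439751  19.97509788 392.52838139] 15.071605008631753 72.96090048327257
```

View pics/w9.png

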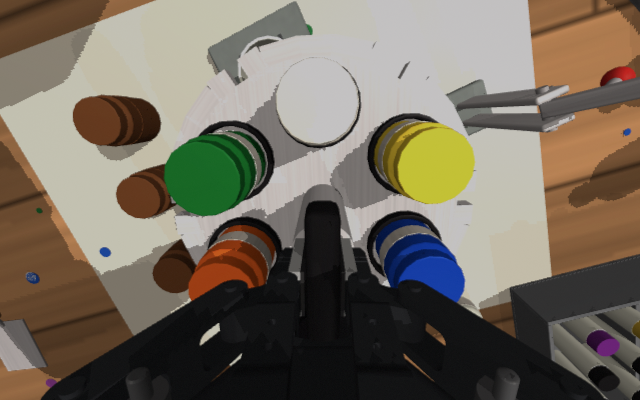

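Request:
move_arm(
  increments=[
    [[0, 0, 0], 0.1],
    [[0, 0, 0], 0.2],
    [[0, 0, 0], 0.3],
    [[0, 0, 0], 0.4],
    [[0, 0, 0], 0.5],
  ],
)

```text
time: 8.75
tcp_pos: [517.7, 20.3, 392.6]
tool_rot: [0.387, 0.922, 0.001, 0.0]
contact_force: [2.9, 6.0, -6.2]
grip_width: 15.9
```

Request:
move_arm(
  increments=[
    [[0, 0, 0], 0.1],
    [[0, 0, 0], 0.2],
    [[0, 0, 0], 0.3],
    [[0, 0, 0], 0.4],
    [[0, 0, 0], 0.5],
  ],
)

```text
time: 9.25
tcp_pos: [518.0, 20.4, 392.6]
tool_rot: [0.603, 0.798, 0.001, 0.0]
contact_force: [7.2, 8.5, -9.5]
grip_width: 15.3
```

Request:
move_arm(
  increments=[
    [[0, 0, 0], 0.1],
    [[0, 0, 0], 0.2],
    [[0, 0, 0], 0.3],
    [[0, 0, 0], 0.38],
    [[0, 0, 0], 0.43],
  ],
)

```text
time: 9.75
tcp_pos: [518.4, 20.5, 392.6]
tool_rot: [0.759, 0.651, 0.002, -0.0]
contact_force: [10.2, 7.6, -10.1]
grip_width: 15.5
```

Run:
```python
from cell import arm
from h import *
o=arm.observe(); print(o["contact_force"],o["wrist_torque"],o["tcp_pos"],o["grip_width"],psi(o))
for n in ["wrist","side","top"]:
    c=arm.capture(n); cv2.imwrite(f"pics/{n}10.png",c["img"][:,:,::-1]); np.savez(n+"10.npz",**c)
a=cv2.imread("pics/side10.png")[155:275,220:380]; cv2.imwrite("pics/side10c.png",cv2.resize(a,None,fx=5,fy=5,interpolation=cv2.INTER_CUBIC)[:600])
```

```text
[ 10.15387765   7.60296848 -10.10384875] [ 1.51110534 -1.85709316  0.34549676] [518.38893944  20.46971157 392.61904596] 15.500740993101072 -8.77647489873632
```

View pics/wrist10.png

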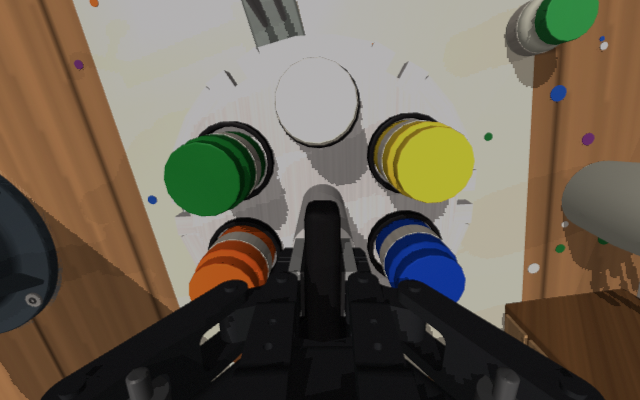

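View pics/side10c.png

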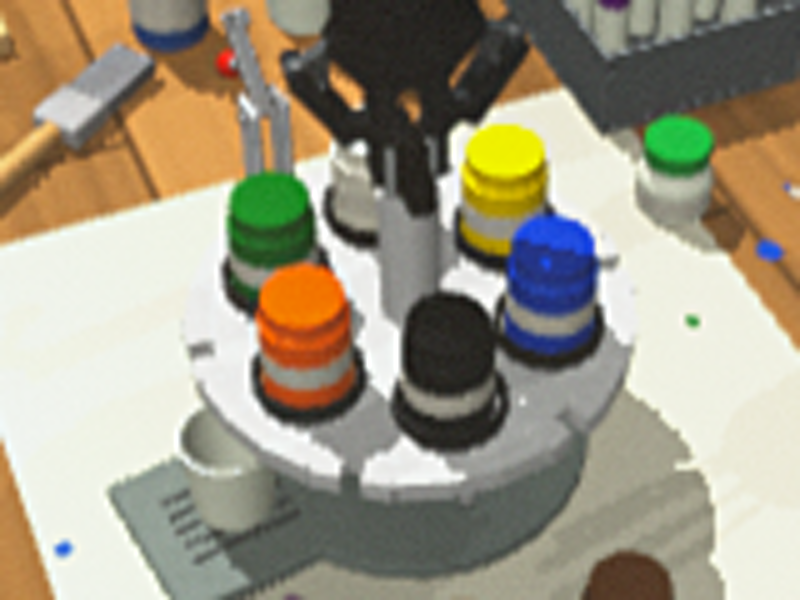

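Request:
move_arm(
  increments=[
    [[0.05, 0.05, 0], 0.02],
    [[0.09, 0.09, 0], 0.05],
    [[0.09, 0.09, 0], 0.08],
    [[0.09, 0.09, 0], 0.09],
    [[0.09, 0.09, 0], 0.09],
  ],
)

```text
time: 10.4
tcp_pos: [518.9, 20.7, 392.5]
tool_rot: [0.787, 0.616, 0.001, -0.0]
contact_force: [4.5, 4.5, -7.7]
grip_width: 15.7
```

Run:
```python
from cell import arm
from h import *
o=arm.observe(); print(o["contact_force"],o["wrist_torque"],o["tcp_pos"],o["grip_width"],psi(o))
for n in ["side"]:
    c=arm.capture(n); cv2.imwrite(f"pics/{n}11.png",c["img"][:,:,::-1]); np.savez(n+"11.npz",**c)
a=cv2.imread("pics/side11.png")[155:275,220:380]; cv2.imwrite("pics/side11c.png",cv2.resize(a,None,fx=5,fy=5,interpolation=cv2.INTER_CUBIC)[:600])
```

```text
[ 4.53886224  4.46060893 -7.72531163] [ 0.73755337 -0.86170061  0.07672902] [518.85339799  20.7227018  392.53539971] 15.683616142015268 -13.884576922610023
```

View pics/side11c.png

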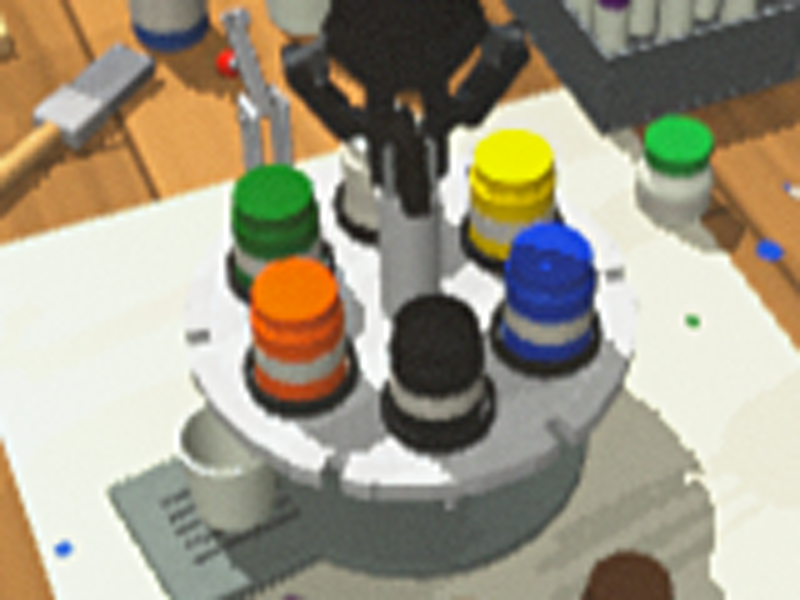

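Run:
```python
from h import *
s=dict(np.load("side0.npz"))
fu=lambda p:(220+(p[0]+.5)/5-.5,155+(p[1]+.5)/5-.5)
C=np.array([518,19.])
for p in [(199,305),(295,453),(527,450),(197,335),(331,465),(565,428)]:
    q=onz(s,*fu(p),122)[:2]-C; print(p,np.hypot(*q).round(1),np.degrees(np.arctan2(q[1],q[0])).round(1))
for p in [(282,272),(295,286)]:
    q=onz(s,*fu(p),192)[:2]-C; print(p,np.hypot(*q).round(1),np.degrees(np.arctan2(q[1],q[0])).round(1))
```

```text
(199, 305) 124.1 156.8
(295, 453) 126.7 -142.2
(527, 450) 127.2 -82.3
(197, 335) 125.3 167.7
(331, 465) 126.2 -132.4
(565, 428) 127.7 -70.4
(282, 272) 79.9 -172.2
(295, 286) 79.8 -162.8
```

Request:
move_arm(
  increments=[
    [[0, 0, 0], 0],
    [[0, 0, 0], 0],
    [[0, 0, 0], 0],
    [[0, 0, 0], 0],
    [[0, 0, -0.5], 0],
  ],
  claw=50,
)

```text
time: 10.95
tcp_pos: [518.3, 20.4, 397.2]
tool_rot: [0.788, 0.616, -0.0, -0.0]
contact_force: [-0.2, 0.6, 0.2]
grip_width: 42.8
```

Request:
move_arm(
  increments=[
    [[0, 0, -1], 0],
    [[0, 0, -3], 0],
    [[0, 0, -5.5], 0],
    [[0, 0, -8], 0],
    [[0, 0, -9], 0],
  ],
)

```text
time: 11.45
tcp_pos: [518.5, 20.5, 490.3]
tool_rot: [0.788, 0.616, 0.001, 0.001]
contact_force: [0.3, 0.4, -0.2]
grip_width: 42.7
```

Run:
```python
from cell import arm
from h import *
o=arm.observe(); print(o["contact_force"],o["tcp_pos"]); go(o,[487.8,250.9,450],7.7)
```

```text
[ 0.26227226  0.43208818 -0.24187558] [518.51938083  20.45855248 490.2856367 ]
shift cm [21.62 -8.54  4.02] turn -0.377 psi -13.92
```

Request:
move_arm(
  increments=[
    [[4, -1.5, 0], -0.08],
    [[8.5, -3.2, 0], -0.16],
    [[13, -5, 1], -0.24],
    [[17.5, -6.9, 2], -0.32],
    [[21.6, -8.5, 3], -0.377],
  ],
  claw=60,
)

```text
time: 11.95
tcp_pos: [487.2, 252.7, 457.1]
tool_rot: [0.657, 0.754, 0.0, -0.0]
contact_force: [1.6, -0.4, -0.5]
grip_width: 51.2
```

Run:
```python
from cell import arm
from h import *
o=arm.observe(); print(o["contact_force"],o["tcp_pos"]); go(o,[487.8,250.9,301],7.7)
c=arm.capture("wrist"); cv2.imwrite("pics/w12.png",c["img"][:,:,::-1]); np.savez("w12.npz",**c); print(proj(c,[[487.8,250.9,139]]))
```

```text
[ 1.60032692 -0.40869181 -0.46573781] [487.19322454 252.65146058 457.10964423]
shift cm [-0.18  0.03 15.61] turn 0.003 psi 7.88
[[322.02317612 189.97513594]]
```

View pics/w12.png

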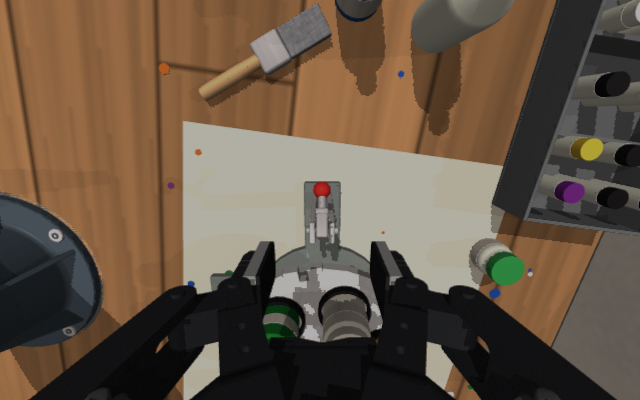

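Request:
move_arm(
  increments=[
    [[-0.1, 0, 3.5], 0],
    [[-0.15, 0, 7.5], 0],
    [[-0.15, 0, 11], 0],
    [[-0.15, 0, 13.5], 0],
    [[-0.15, 0, 15], 0],
  ],
)

```text
time: 12.5
tcp_pos: [487.6, 248.7, 305.2]
tool_rot: [0.658, 0.753, -0.001, -0.0]
contact_force: [0.5, 0.7, 1.2]
grip_width: 51.1
```

Run:
```python
from cell import arm
from h import *
o=arm.observe(); print(o["contact_force"],o["tcp_pos"]); 
c=arm.capture("wrist"); cv2.imwrite("pics/w13.png",c["img"][:,:,::-1]); np.savez("w13.npz",**c); print(proj(c,[[487.8,250.9,139]]))
go(o,[487.8,250.9,301],7.7)
```

```text
[0.47792772 0.70992138 1.17853011] [487.56654393 248.72402033 305.18045958]
[[322.88637463 255.31364308]]
shift cm [0.21 0.05 0.42] turn -0.0 psi 7.67
```

View pics/w13.png

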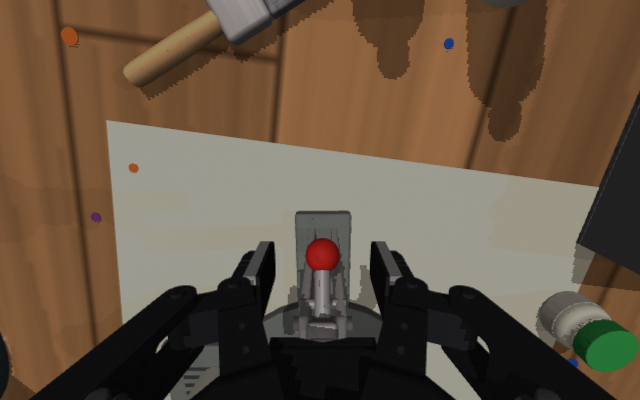

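Request:
move_arm(
  increments=[
    [[0.2, 0.05, 0.3], 0],
    [[0.2, 0.05, 0.3], 0],
    [[0.2, 0.05, 0.3], 0],
    [[0.2, 0.05, 0.3], 0],
    [[0.2, 0.05, 0.3], 0],
  ],
  claw=12,
)

```text
time: 13.05
tcp_pos: [487.5, 251.2, 305.1]
tool_rot: [0.658, 0.753, -0.001, -0.001]
contact_force: [-12.0, 0.9, 4.6]
grip_width: 16.1
```

Request:
move_arm(
  increments=[
    [[0, 0, 0], 0],
    [[0, 0, 0], 0],
    [[0, 0, 0], 0],
    [[0, 0, 0], 0],
    [[0, 0, 0], 0],
  ],
)

```text
time: 13.55
tcp_pos: [487.4, 251.2, 305.1]
tool_rot: [0.658, 0.753, -0.001, -0.001]
contact_force: [-12.5, 0.1, 5.2]
grip_width: 15.8
```

Run:
```python
from cell import arm
from h import *
o=arm.observe(); print(o["contact_force"],o["tcp_pos"],o["grip_width"]); 
c=arm.capture("wrist"); cv2.imwrite("pics/w14.png",c["img"][:,:,::-1]); np.savez("w14.npz",**c)
```

```text
[-12.52540695   0.10206795   5.16618285] [487.44974041 251.18223902 305.13407703] 15.761795087490409
```

View pics/w14.png

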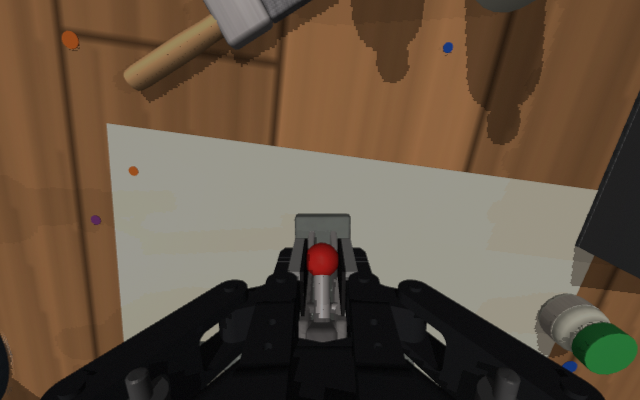

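Request:
move_arm(
  increments=[
    [[-0.2, -0.1, -0.92], 0],
    [[-0.57, -0.1, -1.78], 0],
    [[-1.11, -0.1, -2.55], 0],
    [[-1.79, -0.1, -3.19], 0],
    [[-2.58, -0.1, -3.69], 0],
  ],
)

```text
time: 14.1
tcp_pos: [490.5, 225.1, 342.5]
tool_rot: [0.658, 0.753, -0.0, -0.0]
contact_force: [-5.2, -0.1, -2.4]
grip_width: 15.8
```

Run:
```python
from cell import arm
from h import *
o=arm.observe(); print(o["contact_force"],o["tcp_pos"],o["grip_width"]); 
c=arm.capture("wrist"); cv2.imwrite("pics/w15.png",c["img"][:,:,::-1]); np.savez("w15.npz",**c)
```

```text
[-5.1858374  -0.07527565 -2.42354135] [490.54164388 225.10438219 342.47661281] 15.83037547644307
```

View pics/w15.png

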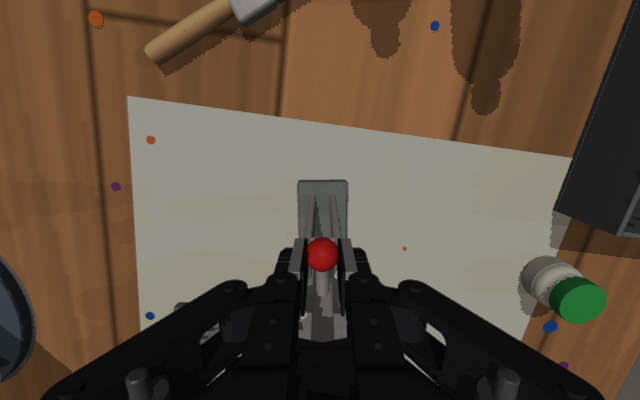

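Request:
move_arm(
  increments=[
    [[-0.88, -0.05, -0.33], 0],
    [[-1.81, -0.05, -0.48], 0],
    [[-2.75, -0.05, -0.44], 0],
    [[-3.43, -0.05, -0.29], 0],
    [[-3.75, -0.05, -0.19], 0],
  ],
)

```text
time: 14.65
tcp_pos: [495.5, 187.3, 344.1]
tool_rot: [0.658, 0.753, 0.0, 0.0]
contact_force: [-4.7, -2.1, 7.0]
grip_width: 15.9
```

Run:
```python
from cell import arm
from h import *
o=arm.observe(); print(o["contact_force"],o["tcp_pos"],o["grip_width"]); 
for n in ["wrist","side"]:
    c=arm.capture(n); cv2.imwrite(f"pics/{n}16.png",c["img"][:,:,::-1]); np.savez(n+"16.npz",**c)
a=cv2.imread("pics/side16.png")[155:255,230:350]; cv2.imwrite("pics/side16c.png",cv2.resize(a,None,fx=6,fy=6,interpolation=cv2.INTER_CUBIC)[:600])
```

```text
[-4.72138345 -2.06252542  7.0492606 ] [495.52639913 187.2682457  344.11945486] 15.89105160311964
```

View pics/wrist16.png

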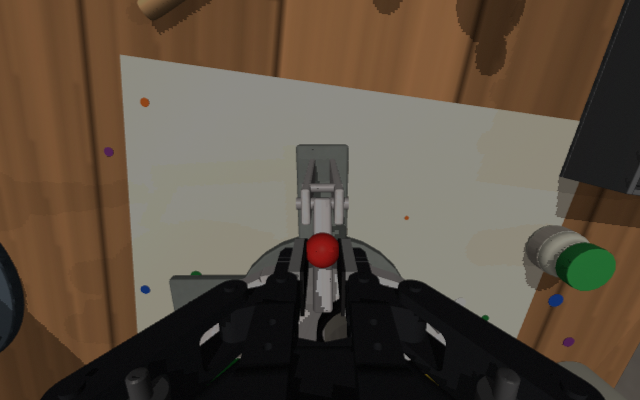

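View pics/side16c.png

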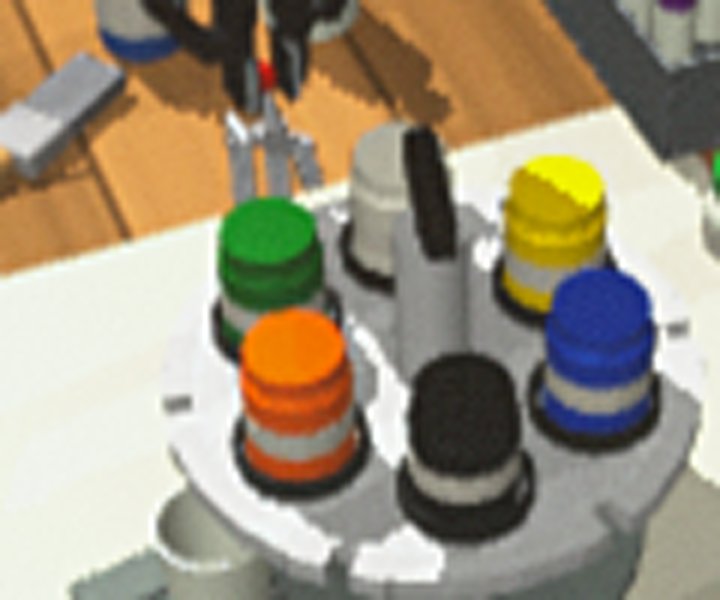

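Request:
move_arm(
  increments=[
    [[-0.1, -0.05, -0.03], 0],
    [[-0.2, -0.1, 0], 0],
    [[-0.3, -0.1, 0.05], 0],
    [[-0.43, -0.1, 0.1], 0],
    [[-0.43, -0.1, 0.1], 0],
  ],
)

```text
time: 15.25
tcp_pos: [495.5, 183.7, 342.7]
tool_rot: [0.658, 0.753, 0.001, 0.001]
contact_force: [6.0, -0.2, 3.8]
grip_width: 15.9
```

```bash
cat > lt.py <<'E'
from cell import arm
from h import *
o=arm.observe(); f=o["contact_force"]; p=o["tcp_pos"]
u=np.array([-.1305,.9914,0]); r=46.7+(p-[487.4,251.2,305.1])@u; z=5.2+p[2]-305.1
a=np.arctan2(z,r); fr=f@u
print("f",f.round(2),"tcp",p.round(2),"theta",(2.311-a).round(3),"rad",np.hypot(r,z).round(1),"F_open",(fr*np.sin(a)-f[2]*np.cos(a)).round(2),"F_radial",(fr*np.cos(a)+f[2]*np.sin(a)).round(2),o["grip_width"])
E
python3 lt.py
```

```text
f [ 5.99 -0.24  3.78] tcp [495.5  183.73 342.69] theta 0.279 rad 47.8 F_open 0.76 F_radial 3.84 15.85263780983694
```

Request:
move_arm(
  increments=[
    [[-0.05, 0.03, 0.02], 0],
    [[-0.1, 0.05, 0.05], 0],
    [[-0.15, 0.05, 0.07], 0],
    [[-0.2, 0.05, 0.1], 0],
    [[-0.2, 0.05, 0.1], 0],
  ],
)

```text
time: 15.75
tcp_pos: [496.0, 181.8, 341.6]
tool_rot: [0.658, 0.753, 0.0, 0.0]
contact_force: [4.0, -0.8, 6.6]
grip_width: 16.1
```

```bash
python3 lt.py
```

```text
f [ 3.97 -0.85  6.63] tcp [496.   181.77 341.59] theta 0.231 rad 47.7 F_open 2.05 F_radial 6.45 16.088959481307725
```

Request:
move_arm(
  increments=[
    [[-0.03, 0, 0.01], 0],
    [[-0.05, 0, 0.02], 0],
    [[-0.05, 0, 0.02], 0],
    [[-0.05, 0, 0.02], 0],
    [[-0.05, 0, 0.02], 0],
  ],
)

```text
time: 16.25
tcp_pos: [496.0, 181.3, 341.3]
tool_rot: [0.658, 0.753, 0.0, 0.0]
contact_force: [4.1, -1.6, 5.7]
grip_width: 15.8
```

```bash
python3 lt.py
python3 - <<'E'
from cell import arm
from h import *
c=arm.capture("wrist"); cv2.imwrite("pics/w17.png",c["img"][:,:,::-1])
E
```

```text
f [ 4.11 -1.64  5.73] tcp [496.05 181.33 341.32] theta 0.221 rad 47.7 F_open 0.97 F_radial 6.05 15.75009937440331
```

View pics/w17.png

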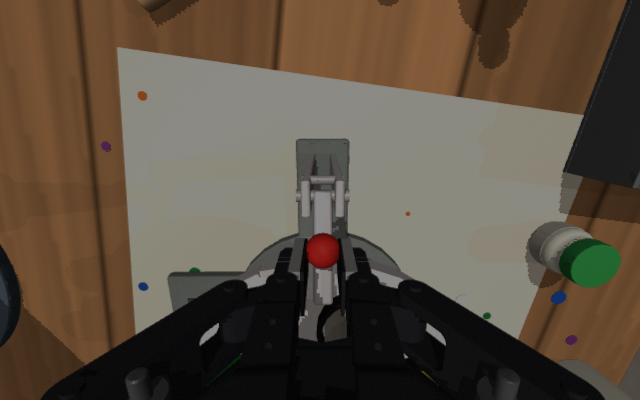

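Request:
move_arm(
  increments=[
    [[-0.03, 0, 0.01], 0],
    [[-0.06, 0, 0.03], 0],
    [[-0.08, 0, 0.04], 0],
    [[-0.08, 0, 0.04], 0],
    [[-0.08, 0, 0.04], 0],
  ],
)

```text
time: 16.8
tcp_pos: [496.2, 180.6, 340.9]
tool_rot: [0.658, 0.753, 0.0, 0.0]
contact_force: [4.0, -1.5, 4.9]
grip_width: 16.2
```

```bash
python3 lt.py
```

```text
f [ 4.   -1.53  4.94] tcp [496.16 180.56 340.91] theta 0.202 rad 47.8 F_open 0.79 F_radial 5.29 16.243684301001707
```

Request:
move_arm(
  increments=[
    [[-0.03, 0, 0.02], 0],
    [[-0.06, 0, 0.03], 0],
    [[-0.06, 0, 0.03], 0],
    [[-0.06, 0, 0.03], 0],
    [[-0.06, 0, 0.03], 0],
  ],
)

```text
time: 17.3
tcp_pos: [496.2, 180.0, 340.6]
tool_rot: [0.658, 0.753, 0.0, 0.0]
contact_force: [4.5, -1.2, 5.2]
grip_width: 16.0
```

```bash
python3 lt.py
```

```text
f [ 4.49 -1.19  5.16] tcp [496.24 179.96 340.56] theta 0.187 rad 47.8 F_open 1.2 F_radial 5.32 16.03070639475743
```

Request:
move_arm(
  increments=[
    [[-0.03, 0, 0.02], 0],
    [[-0.06, 0, 0.03], 0],
    [[-0.06, 0, 0.03], 0],
    [[-0.06, 0, 0.03], 0],
    [[-0.06, 0, 0.03], 0],
  ],
)

```text
time: 17.8
tcp_pos: [496.3, 179.4, 340.2]
tool_rot: [0.658, 0.753, 0.0, 0.0]
contact_force: [4.9, -0.1, 4.3]
grip_width: 16.0
```

```bash
python3 lt.py
```

```text
f [ 4.88 -0.12  4.34] tcp [496.31 179.4  340.16] theta 0.173 rad 47.7 F_open 1.69 F_radial 4.07 15.968157062482234
```

Request:
move_arm(
  increments=[
    [[-0.02, 0, 0.01], 0],
    [[-0.04, 0, 0.02], 0],
    [[-0.04, 0, 0.02], 0],
    [[-0.04, 0, 0.02], 0],
    [[-0.04, 0, 0.02], 0],
  ],
)

```text
time: 18.3
tcp_pos: [496.4, 179.0, 340.0]
tool_rot: [0.658, 0.753, 0.0, 0.0]
contact_force: [5.0, -0.8, 4.2]
grip_width: 15.7
```

```bash
python3 lt.py
python3 - <<'E'
from cell import arm
from h import *
c=arm.capture("side"); cv2.imwrite("pics/s18.png",cv2.resize(c["img"][155:215,250:330,::-1],None,fx=9,fy=9,interpolation=cv2.INTER_CUBIC))
E
```

```text
f [ 5.   -0.82  4.19] tcp [496.36 179.   339.99] theta 0.164 rad 47.8 F_open 1.05 F_radial 4.31 15.741508435649951
```

View pics/s18.png

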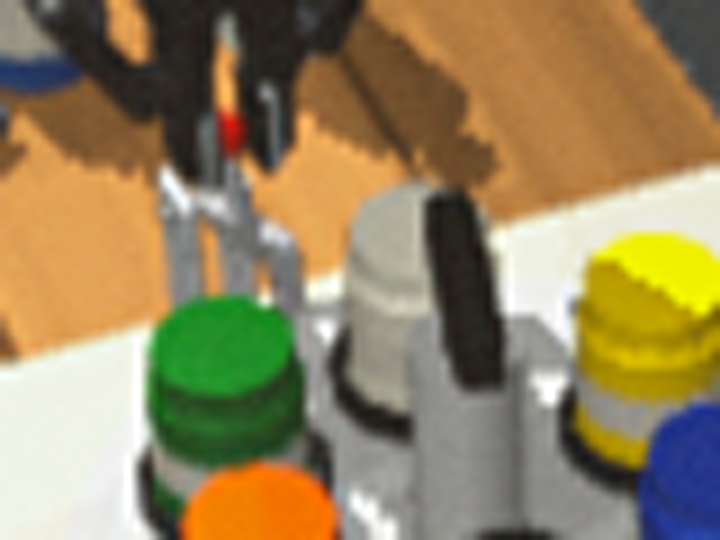

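Run:
```python
from h import *
s=dict(np.load("side0.npz"));s2=dict(np.load("side16.npz"))
def ball(img,o):
    m=(img[...,0]>130)&(img[...,1]<70)&(img[...,2]<70); ys,xs=np.nonzero(m[o[1]:o[3],o[0]:o[2]]); return xs.mean()+o[0],ys.mean()+o[1],len(xs)
from cell import arm
n=arm.capture("side")
for c in (s,s2,n): print(ball(c["img"],(265,160,290,185)))
u=np.array([-.1305,.9914,0]);H=np.array([518,19,134])+187*u
for t in (0,.1,.17,.25,.36): 
    a=2.311-t; print(t,proj(s,[H+47*np.cos(a)*u+[0,0,47*np.sin(a)]]).round(1))
```

```text
(np.float64(276.3125), np.float64(173.875), 16)
(np.float64(273.8333333333333), np.float64(166.5), 6)
(np.float64(275.25), np.float64(169.125), 8)
0 [[276.5 173.8]]
0.1 [[275.9 172.5]]
0.17 [[275.5 171.5]]
0.25 [[275.  170.4]]
0.36 [[274.2 169.1]]
```

Run:
```python
from h import *
from cell import arm
n=arm.capture("wrist"); img=n["img"].astype(int); cv2.imwrite("pics/w18.png",n["img"][:,:,::-1])
m=(img[...,0]>90)&(img[...,1]<50)&(img[...,2]<50); m[:200]=0;m[:, :280]=0;m[:,360:]=0
ys,xs=np.nonzero(m); print(xs.mean(),ys.mean(),xs.min(),xs.max(),ys.min(),ys.max())
u=np.array([-.1305,.9914,0]);H=np.array([518,19,134])+187*u
for t in (0,.1,.17,.25,.36,.45): 
    a=2.311-t; print(t,proj(n,[H+47*np.cos(a)*u+[0,0,47*np.sin(a)]]).round(1))
w=dict(np.load("w1.npz"))
a=2.311; print(proj(w,[H+47*np.cos(a)*u+[0,0,47*np.sin(a)]]).round(1))
```

```text
321.875 251.02020202020202 307 337 236 267
0 [[321.8 264.7]]
0.1 [[321.9 261.5]]
0.17 [[321.9 258.6]]
0.25 [[321.9 254.8]]
0.36 [[321.9 248.5]]
0.45 [[322.  242.4]]
[[321.5 217.3]]
```

View pics/w18.png

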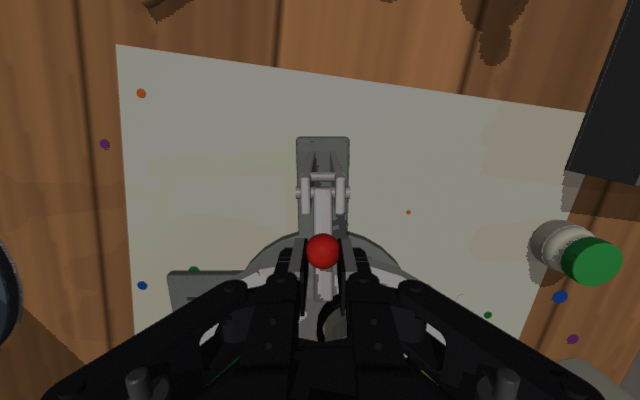

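Request:
move_arm(
  increments=[
    [[-0.1, 0, 0.05], 0],
    [[-0.2, -0.02, 0.1], 0],
    [[-0.3, -0.03, 0.15], 0],
    [[-0.35, -0.03, 0.18], 0],
    [[-0.35, -0.03, 0.18], 0],
  ],
)

```text
time: 18.95
tcp_pos: [496.7, 175.5, 338.1]
tool_rot: [0.658, 0.753, 0.0, 0.0]
contact_force: [7.5, 0.8, 1.7]
grip_width: 16.0
```

```bash
cat >> lt.py <<'E'
n=arm.capture("wrist"); img=n["img"].astype(int)
m=(img[...,0]>90)&(img[...,1]<50)&(img[...,2]<50); m[:200]=0;m[:, :280]=0;m[:,360:]=0
ys,xs=np.nonzero(m); v=(ys.min()+ys.max())/2
H=np.array([518,19,134])+187*u
ts=np.linspace(-.1,.6,71);vs=[proj(n,[H+47*np.cos(2.311-t)*u+[0,0,47*np.sin(2.311-t)]])[0,1] for t in ts]
print("row",v,xs.mean(),"theta_cam",np.interp(-v,-np.array(vs),ts).round(3))
E
python3 lt.py
```

```text
f [7.46 0.84 1.74] tcp [496.7  175.54 338.06] theta 0.082 rad 48.2 F_open 0.95 F_radial 1.46 15.966222398186291
row 251.5 322.03362391033625 theta_cam 0.23
```

Request:
move_arm(
  increments=[
    [[-0.03, 0.03, 0.02], 0],
    [[-0.07, 0.06, 0.04], 0],
    [[-0.1, 0.06, 0.06], 0],
    [[-0.1, 0.06, 0.06], 0],
    [[-0.1, 0.06, 0.06], 0],
  ],
)

```text
time: 19.5
tcp_pos: [497.1, 174.6, 337.4]
tool_rot: [0.658, 0.753, 0.0, 0.0]
contact_force: [5.0, -0.8, 3.1]
grip_width: 15.9
```

```bash
python3 lt.py
```

```text
f [ 5.05 -0.78  3.09] tcp [497.07 174.55 337.4 ] theta 0.057 rad 48.4 F_open 0.84 F_radial 3.3 15.880740881406757
row 251.5 321.88413098236776 theta_cam 0.206
```

Request:
move_arm(
  increments=[
    [[-0.03, 0.01, 0.02], 0],
    [[-0.06, 0.02, 0.03], 0],
    [[-0.06, 0.02, 0.03], 0],
    [[-0.06, 0.02, 0.03], 0],
    [[-0.06, 0.02, 0.03], 0],
  ],
)

```text
time: 20.05
tcp_pos: [497.3, 174.0, 337.1]
tool_rot: [0.658, 0.753, -0.0, -0.0]
contact_force: [5.2, -0.9, 2.8]
grip_width: 16.0
```

```bash
python3 lt.py
```

```text
f [ 5.19 -0.88  2.81] tcp [497.25 174.03 337.07] theta 0.044 rad 48.5 F_open 0.62 F_radial 3.15 16.00157445500925
row 251.5 321.8594936708861 theta_cam 0.193
```

Request:
move_arm(
  increments=[
    [[-0.03, 0.01, 0.02], 0],
    [[-0.06, 0.02, 0.03], 0],
    [[-0.06, 0.02, 0.03], 0],
    [[-0.06, 0.02, 0.03], 0],
    [[-0.06, 0.02, 0.03], 0],
  ],
)

```text
time: 20.6
tcp_pos: [497.5, 173.5, 336.7]
tool_rot: [0.658, 0.753, -0.0, -0.0]
contact_force: [1.6, 0.4, 1.4]
grip_width: 16.0
```

```bash
python3 lt.py
```

```text
f [1.6  0.41 1.42] tcp [497.45 173.47 336.72] theta 0.03 rad 48.6 F_open 1.07 F_radial 0.94 15.959402289537717
row 251.5 321.67929292929296 theta_cam 0.178
```

Request:
move_arm(
  increments=[
    [[-0.03, 0.0, 0.02], 0],
    [[-0.05, 0.0, 0.03], 0],
    [[-0.05, 0.0, 0.03], 0],
    [[-0.05, 0.0, 0.03], 0],
    [[-0.05, 0, 0.03], 0],
  ],
)

```text
time: 21.15
tcp_pos: [497.5, 173.0, 336.4]
tool_rot: [0.658, 0.753, -0.0, -0.0]
contact_force: [0.8, 1.3, -0.7]
grip_width: 16.3
```

```bash
python3 lt.py
```

```text
f [ 0.76  1.28 -0.74] tcp [497.54 172.95 336.41] theta 0.017 rad 48.7 F_open 0.39 F_radial -1.33 16.286721583548417
row 251.5 321.69191919191917 theta_cam 0.165
```

Request:
move_arm(
  increments=[
    [[-0.02, 0.0, 0.02], 0],
    [[-0.04, 0.0, 0.04], 0],
    [[-0.04, 0.0, 0.04], 0],
    [[-0.04, 0.0, 0.04], 0],
    [[-0.04, 0, 0.04], 0],
  ],
)

```text
time: 21.7
tcp_pos: [497.6, 172.5, 336.1]
tool_rot: [0.658, 0.753, -0.0, -0.0]
contact_force: [-0.9, 0.8, 1.3]
grip_width: 15.8
```

```bash
python3 lt.py
```

```text
f [-0.92  0.78  1.26] tcp [497.62 172.54 336.11] theta 0.007 rad 48.7 F_open 1.5 F_radial 0.34 15.805151415864607
row 251.5 321.56060606060606 theta_cam 0.154
```

Request:
move_arm(
  increments=[
    [[-0.02, 0.0, 0.02], 0],
    [[-0.04, 0.0, 0.03], 0],
    [[-0.04, 0.0, 0.03], 0],
    [[-0.04, 0.0, 0.03], 0],
    [[-0.04, 0, 0.03], 0],
  ],
)

```text
time: 22.25
tcp_pos: [497.7, 172.1, 335.8]
tool_rot: [0.658, 0.753, -0.0, -0.0]
contact_force: [-2.3, -1.7, 1.9]
grip_width: 16.3
```

```bash
python3 lt.py
```

```text
f [-2.34 -1.66  1.91] tcp [497.69 172.14 335.79] theta -0.004 rad 48.8 F_open 0.31 F_radial 2.31 16.287823134932573
row 251.5 321.5678391959799 theta_cam 0.144
```

Request:
move_arm(
  increments=[
    [[-0.02, -0.01, 0.02], 0],
    [[-0.04, -0.02, 0.03], 0],
    [[-0.04, -0.02, 0.03], 0],
    [[-0.04, -0.02, 0.03], 0],
    [[-0.04, -0.02, 0.03], 0],
  ],
)

```text
time: 22.8
tcp_pos: [497.7, 171.8, 335.6]
tool_rot: [0.658, 0.753, 0.0, 0.0]
contact_force: [-0.4, 0.9, 3.1]
grip_width: 15.7
```

```bash
python3 lt.py
python3 - <<'E'
from cell import arm
from h import *
c=arm.capture("wrist"); cv2.imwrite("pics/w19.png",cv2.resize(c["img"][160:310,240:400,::-1],None,fx=4,fy=4,interpolation=cv2.INTER_CUBIC))
E
```

```text
f [-0.39  0.92  3.14] tcp [497.65 171.83 335.61] theta -0.011 rad 48.8 F_open 2.85 F_radial 1.64 15.720192503161583
row 251.0 321.5441919191919 theta_cam 0.149
```

View pics/w19.png

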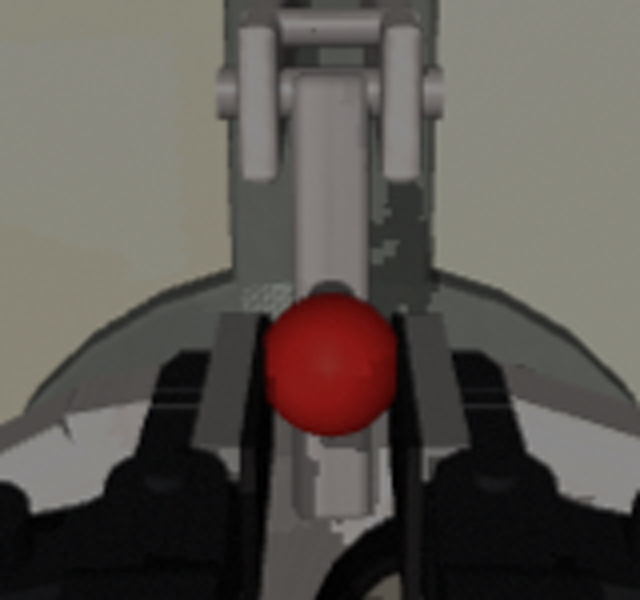

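Request:
move_arm(
  increments=[
    [[0, 0, 0], 0],
    [[0, 0, 0], 0],
    [[0, 0, 0], 0],
    [[0, 0, 0], 0],
    [[0, 0, -0.5], 0],
  ],
  claw=50,
)

```text
time: 23.4
tcp_pos: [497.4, 171.7, 340.1]
tool_rot: [0.658, 0.753, -0.0, -0.0]
contact_force: [0.1, -0.7, 0.2]
grip_width: 42.7
```

```bash
python3 lt.py
```

```text
f [ 0.1  -0.7   0.17] tcp [497.4  171.66 340.15] theta 0.047 rad 52.3 F_open -0.43 F_radial 0.58 42.73244512982032
row 246.5 322.213216957606 theta_cam 0.153
```

Request:
move_arm(
  increments=[
    [[0, 0, -2], 0],
    [[0, 0, -5], 0],
    [[0, 0, -8], 0],
    [[0, 0, -11], 0],
    [[0, 0, -13], 0],
  ],
)

```text
time: 23.95
tcp_pos: [497.5, 171.7, 473.0]
tool_rot: [0.658, 0.753, 0.001, 0.001]
contact_force: [0.1, -0.5, -0.6]
grip_width: 42.7
```

Run:
```python
from cell import arm
from h import *
o=arm.observe(); print(o["contact_force"],o["tcp_pos"]); go(o,[519.2,21.2,450],-13.9)
c=arm.capture("wrist"); cv2.imwrite("pics/w20.png",c["img"][:,:,::-1]); np.savez("w20.npz",**c)
```

```text
[ 0.09001335 -0.537964   -0.5686729 ] [497.49457317 171.72220491 472.97234207]
shift cm [-15.21   0.13   2.29] turn 0.377 psi 7.68
```

View pics/w20.png

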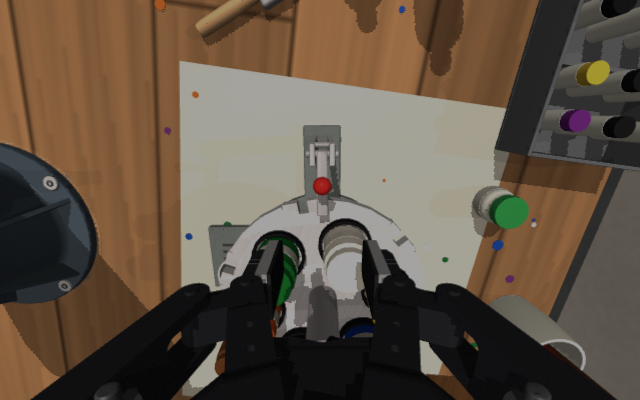

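Request:
move_arm(
  increments=[
    [[-3, 0, 0.3], 0.08],
    [[-6.5, 0, 0.8], 0.16],
    [[-10, 0.1, 1.3], 0.24],
    [[-13.5, 0.1, 1.8], 0.32],
    [[-15.2, 0.1, 2.3], 0.377],
  ],
  claw=35,
)

```text
time: 24.5
tcp_pos: [519.0, 18.9, 447.4]
tool_rot: [0.789, 0.614, -0.0, 0.0]
contact_force: [0.6, 0.3, -0.8]
grip_width: 30.0
```

Run:
```python
from cell import arm
from h import *
o=arm.observe(); print(o["contact_force"],o["tcp_pos"]); go(o,[519.0,21.0,393],-13.9)
c=arm.capture("wrist"); cv2.imwrite("pics/w21.png",c["img"][:,:,::-1]); np.savez("w21.npz",**c)
```

```text
[ 0.59369101  0.27564382 -0.76774   ] [518.95932728  18.94187877 447.42712973]
shift cm [ 0.2  -0.05  5.44] turn -0.005 psi -14.2
```

View pics/w21.png

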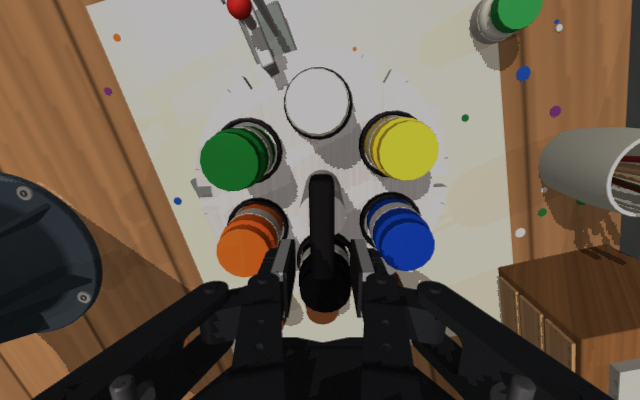

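Request:
move_arm(
  increments=[
    [[0.1, 0, 1.2], 0],
    [[0.2, 0, 2.6], 0],
    [[0.2, 0, 4], 0],
    [[0.2, 0, 5.2], 0],
    [[0.2, 0, 5.4], 0],
  ],
)

```text
time: 25.05
tcp_pos: [519.1, 23.4, 392.3]
tool_rot: [0.787, 0.616, -0.001, -0.0]
contact_force: [0.4, -0.5, -0.0]
grip_width: 30.2
```

Request:
move_arm(
  increments=[
    [[0, 0, 0], 0],
    [[0, 0, 0], 0],
    [[0, 0, 0], 0],
    [[0, 0, 0], 0],
    [[0, 0, 0], 0],
  ],
  claw=15,
)

```text
time: 25.55
tcp_pos: [519.5, 23.2, 393.7]
tool_rot: [0.788, 0.616, 0.0, 0.0]
contact_force: [3.5, 0.6, -6.3]
grip_width: 15.5
```

```bash
cat > st.py <<'E'
import sys
from cell import arm
from h import *
o=arm.observe(); print("f",o["contact_force"].round(2),"t",o["wrist_torque"].round(2),"tcp",o["tcp_pos"].round(2),o["grip_width"],"psi",psi(o).round(2))
if len(sys.argv)>1:
    c=arm.capture("wrist"); img=c["img"][:,:,::-1]; cv2.imwrite(f"pics/{sys.argv[1]}.png",cv2.resize(img[0:170,160:440],None,fx=2.8,fy=2.8,interpolation=cv2.INTER_CUBIC))
E
python3 st.py x1
```

```text
f [ 3.52  0.57 -6.31] t [ 0.04 -0.56  0.23] tcp [519.49  23.2  393.67] 15.48159427182289 psi -13.92
```

View pics/x1.png

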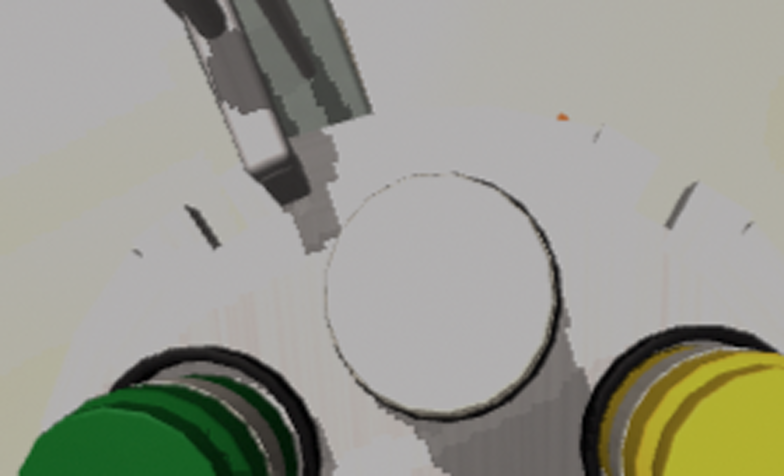

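Request:
move_arm(
  increments=[
    [[0, 0, 0], 0.02],
    [[0, 0, 0], 0.04],
    [[0, 0, 0], 0.06],
    [[0, 0, 0], 0.08],
    [[0, 0, 0], 0.09],
  ],
)

```text
time: 26.1
tcp_pos: [519.7, 23.2, 393.7]
tool_rot: [0.815, 0.579, 0.0, 0.0]
contact_force: [7.0, -1.5, -7.3]
grip_width: 15.4
```

```bash
python3 st.py x2
```

```text
f [ 7.05 -1.52 -7.34] t [-0.07 -1.1   0.34] tcp [519.65  23.17 393.69] 15.394374248456941 psi -19.19
```

View pics/x2.png

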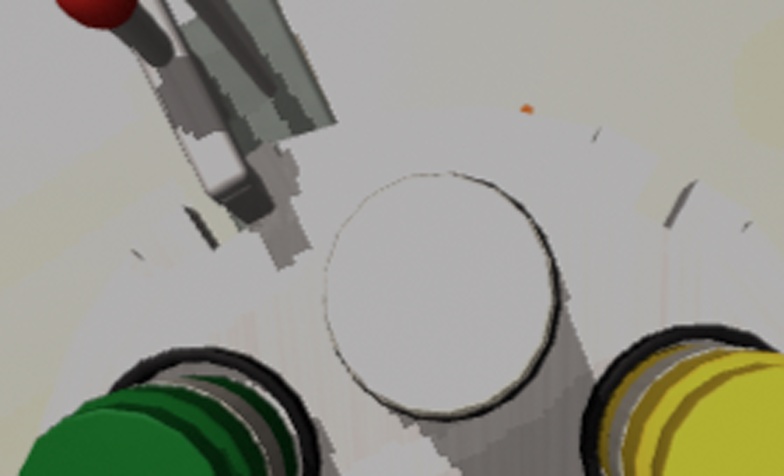

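Request:
move_arm(
  increments=[
    [[0, 0, 0], 0.01],
    [[0, 0, 0], 0.02],
    [[0, 0, 0], 0.03],
    [[0, 0, 0], 0.04],
    [[0, 0, 0], 0.04],
  ],
)

```text
time: 26.65
tcp_pos: [519.7, 23.1, 393.7]
tool_rot: [0.826, 0.563, 0.0, 0.0]
contact_force: [7.1, -1.4, -6.9]
grip_width: 15.7
```

```bash
python3 st.py x3
```

```text
f [ 7.14 -1.38 -6.94] t [-0.13 -1.35  0.14] tcp [519.73  23.11 393.69] 15.665713773298597 psi -21.47
```

View pics/x3.png

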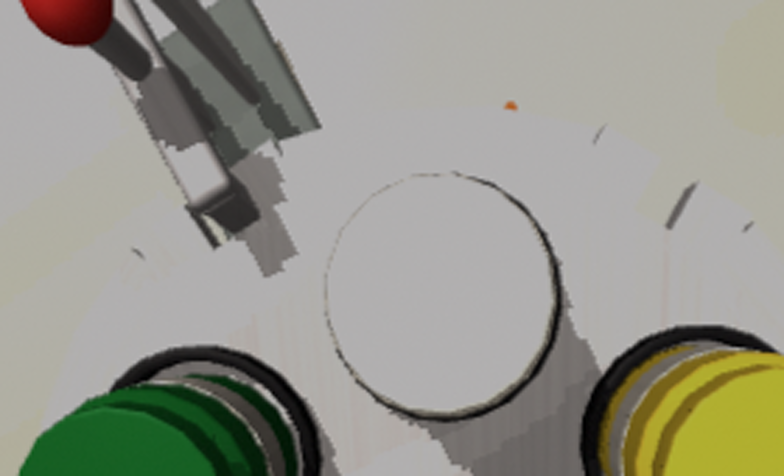

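Request:
move_arm(
  increments=[
    [[0, 0, 0], 0.003],
    [[0, 0, 0], 0.006],
    [[0, 0, 0], 0.009],
    [[0, 0, 0], 0.012],
    [[0, 0, 0], 0.012],
  ],
)

```text
time: 27.2
tcp_pos: [519.8, 23.1, 393.7]
tool_rot: [0.83, 0.558, 0.0, 0.0]
contact_force: [7.2, -2.4, -5.9]
grip_width: 15.5
```

```bash
python3 st.py x4
```

```text
f [ 7.22 -2.39 -5.9 ] t [-0.09 -1.38  0.21] tcp [519.76  23.11 393.7 ] 15.495039349880749 psi -22.14
```

View pics/x4.png

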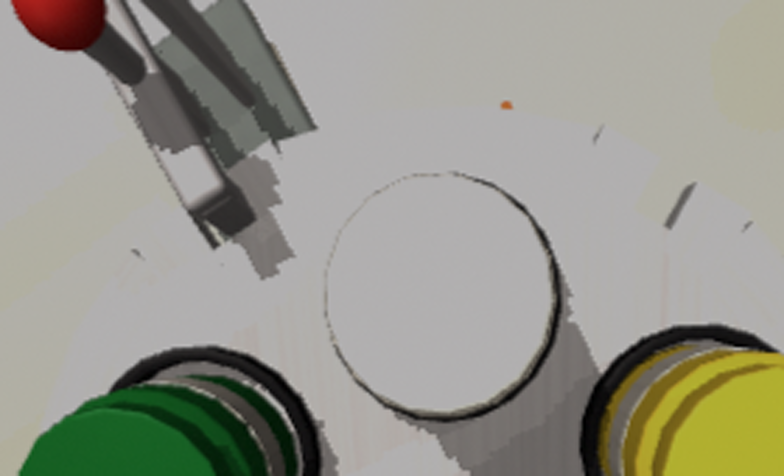

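Request:
move_arm(
  increments=[
    [[0, 0, 0], 0.003],
    [[0, 0, 0], 0.006],
    [[0, 0, 0], 0.009],
    [[0, 0, 0], 0.01],
    [[0, 0, 0], 0.01],
  ],
)

```text
time: 27.75
tcp_pos: [519.8, 23.1, 393.7]
tool_rot: [0.832, 0.554, 0.0, 0.0]
contact_force: [8.4, -1.8, -6.6]
grip_width: 15.5
```

```bash
python3 st.py x5
```

```text
f [ 8.41 -1.84 -6.58] t [-0.14 -1.44  0.27] tcp [519.79  23.11 393.69] 15.515453356127527 psi -22.7
```

View pics/x5.png

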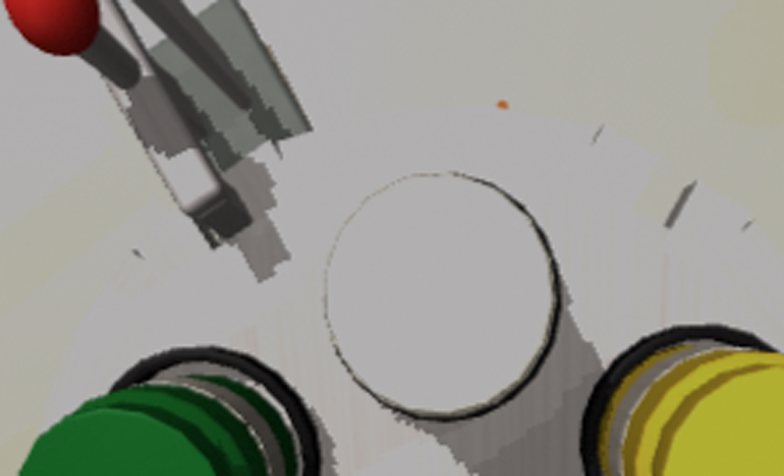

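Request:
move_arm(
  increments=[
    [[0, 0, 0], 0.003],
    [[0, 0, 0], 0.006],
    [[0, 0, 0], 0.009],
    [[0, 0, 0], 0.01],
    [[0, 0, 0], 0.01],
  ],
)

```text
time: 28.3
tcp_pos: [519.8, 23.1, 393.7]
tool_rot: [0.835, 0.55, 0.0, 0.0]
contact_force: [8.6, -1.9, -7.3]
grip_width: 15.9
```

```bash
python3 st.py x6
```

```text
f [ 8.62 -1.89 -7.25] t [-0.12 -1.51  0.25] tcp [519.79  23.11 393.7 ] 15.854341139286559 psi -23.28
```

View pics/x6.png

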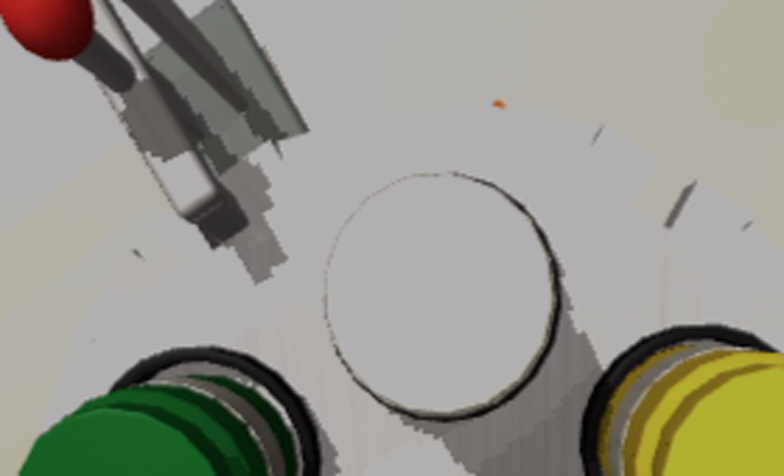

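Tooth is nearly flush with the notch's far wall at (205,240), still up; torque only shows friction.

Request:
move_arm(
  increments=[
    [[0, 0, 0], 0.002],
    [[0, 0, 0], 0.004],
    [[0, 0, 0], 0.006],
    [[0, 0, 0], 0.008],
    [[0, 0, 0], 0.008],
  ],
)

```text
time: 28.85
tcp_pos: [519.8, 23.1, 393.7]
tool_rot: [0.837, 0.547, 0.001, 0.0]
contact_force: [9.1, -2.0, -7.3]
grip_width: 15.3
```

```bash
python3 st.py x7
```

```text
f [ 9.05 -2.   -7.34] t [-0.14 -1.48  0.26] tcp [519.8   23.09 393.71] 15.33446095406145 psi -23.74
```

View pics/x7.png

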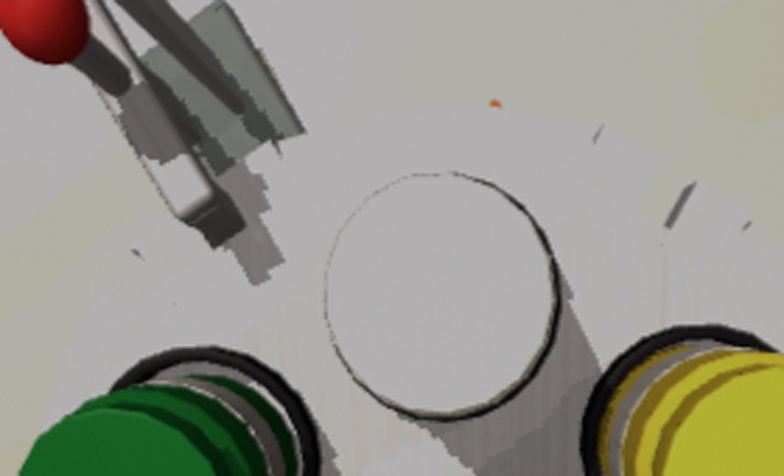

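Request:
move_arm(
  increments=[
    [[0, 0, 0], 0.002],
    [[0, 0, 0], 0.004],
    [[0, 0, 0], 0.006],
    [[0, 0, 0], 0.008],
    [[0, 0, 0], 0.008],
  ],
)

```text
time: 29.4
tcp_pos: [519.8, 23.1, 393.7]
tool_rot: [0.84, 0.543, 0.001, 0.001]
contact_force: [9.5, -2.1, -8.7]
grip_width: 15.4
```

```bash
python3 st.py x8
```

```text
f [ 9.5  -2.11 -8.69] t [-0.19 -1.52  0.23] tcp [519.84  23.08 393.72] 15.358073384199871 psi -24.2
```

View pics/x8.png

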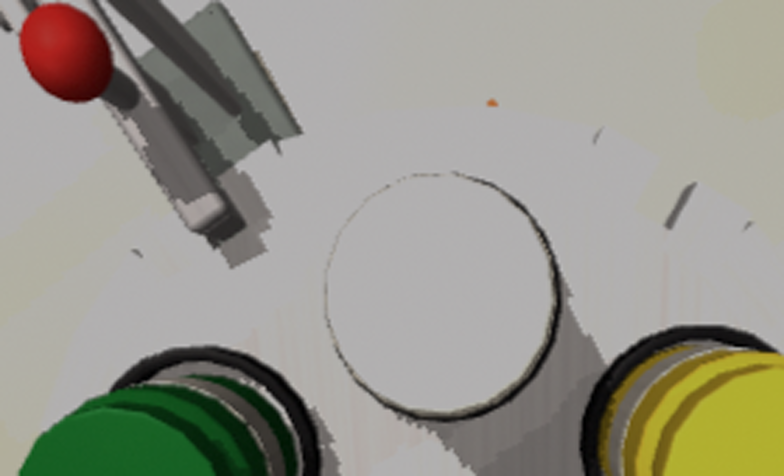

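Request:
move_arm(
  increments=[
    [[0, 0, 0], 0],
    [[0, 0, 0], 0],
    [[0, 0, 0], 0],
    [[0, 0, 0], 0],
    [[0, 0, 0], 0],
  ],
)

```text
time: 29.95
tcp_pos: [519.8, 23.1, 393.7]
tool_rot: [0.84, 0.543, 0.001, 0.001]
contact_force: [8.9, -1.5, -7.6]
grip_width: 15.3
```

```bash
python3 st.py x9
python3 - <<'E'
from h import *
from cell import arm
n=arm.capture("side"); s=dict(np.load("side0.npz"))
for c in (s,n):
    img=c["img"];m=(img[...,0]>130)&(img[...,1]<70)&(img[...,2]<70); ys,xs=np.nonzero(m[160:185,265:290]);print(xs.mean()+265,ys.mean()+160,len(xs))
cv2.imwrite("pics/s22.png",cv2.resize(n["img"][155:275,220:380,::-1],None,fx=5,fy=5,interpolation=cv2.INTER_CUBIC))
E
```

```text
f [ 8.87 -1.54 -7.57] t [-0.21 -1.55  0.2 ] tcp [519.84  23.09 393.72] 15.303085348231843 psi -24.2
276.3125 173.875 16
276.2 173.8 15
```

View pics/s22.png

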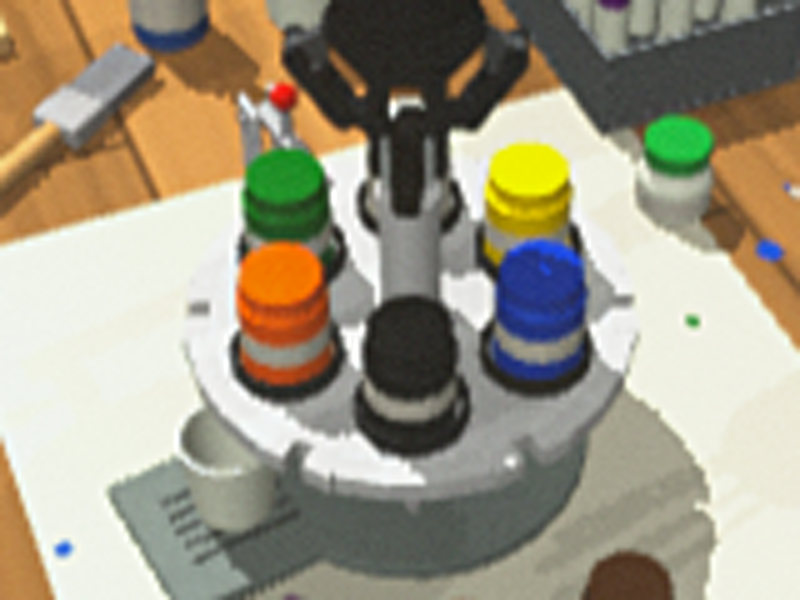

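View pics/x9.png

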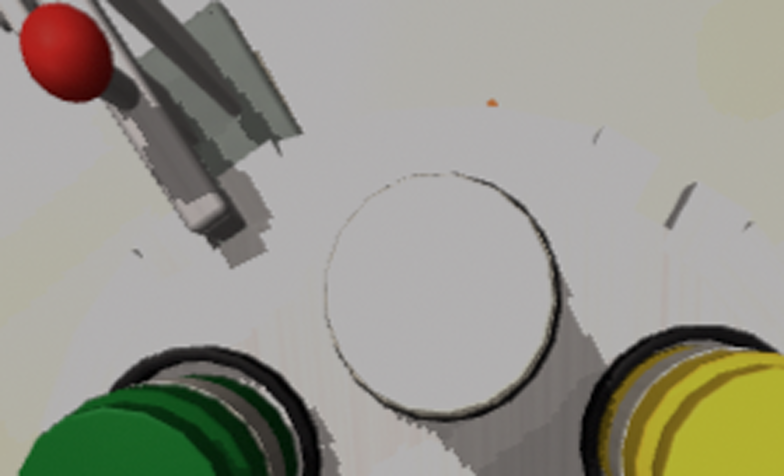

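Request:
move_arm(
  increments=[
    [[0, 0, 0], 0],
    [[0, 0, 0], 0],
    [[0, 0, 0], 0],
    [[0, 0, 0], 0],
    [[0, 0, -0.5], 0],
  ],
  claw=50,
)

```text
time: 30.55
tcp_pos: [519.2, 23.2, 398.3]
tool_rot: [0.839, 0.544, -0.0, -0.0]
contact_force: [-0.1, 0.4, 0.1]
grip_width: 42.8
```

Request:
move_arm(
  increments=[
    [[0, 0, -1], 0],
    [[0, 0, -3], 0],
    [[0, 0, -5.5], 0],
    [[0, 0, -8], 0],
    [[0, 0, -9], 0],
  ],
)

```text
time: 31.05
tcp_pos: [519.4, 23.2, 491.4]
tool_rot: [0.839, 0.544, 0.001, 0.001]
contact_force: [0.5, -0.2, 0.3]
grip_width: 42.8
```

Request:
move_arm(
  increments=[
    [[0, 0, 0], 0],
    [[0, 0, 0], 0],
    [[0, 0, 0], 0],
    [[0, 0, 0], 0],
    [[0, 0, 0], 0],
  ],
)

```text
time: 31.55
tcp_pos: [519.3, 23.2, 488.0]
tool_rot: [0.839, 0.544, -0.0, -0.0]
contact_force: [0.6, -0.2, 0.1]
grip_width: 42.5
```

```bash
python3 st.py
python3 - <<'E'
from h import *
from cell import arm
n=arm.capture("side"); s=dict(np.load("side0.npz"))
for c in (s,n):
    img=c["img"];m=(img[...,0]>130)&(img[...,1]<70)&(img[...,2]<70); ys,xs=np.nonzero(m[160:185,265:290]);print(xs.mean()+265,ys.mean()+160,len(xs))
cv2.imwrite("pics/s23.png",cv2.resize(n["img"][155:275,220:380,::-1],None,fx=5,fy=5,interpolation=cv2.INTER_CUBIC))
w=arm.capture("wrist"); cv2.imwrite("pics/w23.png",w["img"][:,:,::-1])
E
```

```text
f [ 0.62 -0.21  0.13] t [-0.    0.01  0.01] tcp [519.28  23.17 487.97] 42.45263648748557 psi -24.12
276.3125 173.875 16
276.3125 173.875 16
```

View pics/s23.png

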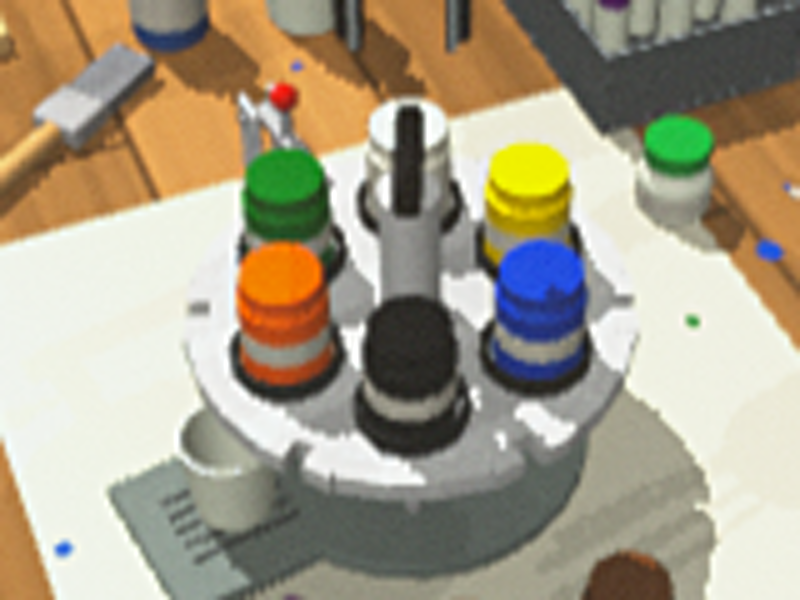

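View pics/w23.png

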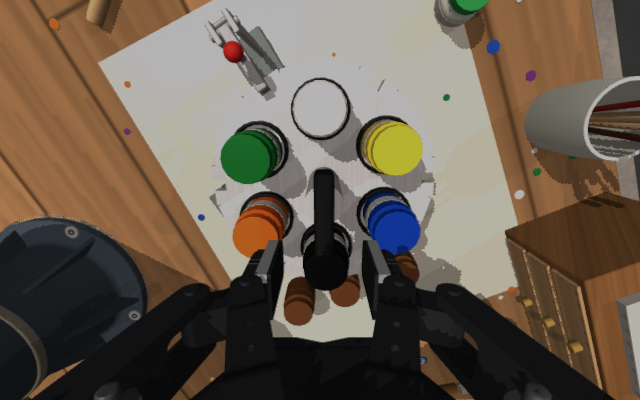

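The ball's pixel position in the side view matches the home position exactly. Orange stands where white was, the cup is in place, and the robot touches nothing.

```bash
python3 -c "
from cell import arm
print(arm.finish_job())"
```

```text
the job is handed in; nothing more can be done
None
```

The orange canister is at the dispensing station with the latch dropped home, and I handed the job in at about 31.6 s; no verdict was reported.

**What I did:** I swung the latch right back by its red ball and turned the carousel about 110° the shorter way, clockwise seen from above. I then lowered the latch onto the rim and turned on in steps of about 0.5° until the tooth dropped in.

**Last checks:**
- **Latch:** the ball's side-view pixel (276.3, 173.9) is identical to its home position at the start.
- **Canisters and cup:** orange stands where white stood at the start. All six canisters are upright in their wells, and the cup looks unmoved.
- **Forces:** torque at the handle stayed near the 0.25 N m friction level throughout the final easing, about 0.34 N m at most. After release the wrist force was about zero.

**Disagreement:** while lowering the latch, my arm-based angle estimate read about 0.15 rad lower than the camera's. I went by the camera and the felt contact with the rim.

**Side force:** the grip was slightly off-centre on the handle, so the arm felt up to about 10 N of sideways force while turning, with no visible effect.

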